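# Pack an order of cheese cartons on a slab, fit the probe, close the cover

## Task

Pack this order of cheese cartons for transport: set every carton upright and square in one of the painted outlines on the wooden slab, one carton to an outline, to build the interlocking layer (with fewer than five cartons, any outlines may stay empty), and push the temperature probe from its rack fully down into the orange vial. When the cartons and the probe are all in place, gently lower the clear cover until it is fully closed, without slamming it, and leave the bowl, the round cheese box and the bottle undisturbed.

Things in the scene. Friction and masses are not known exactly. Their poses are not given: they have to be found in the camera images.
- case: Wooden pallet slab 270 (x) by 230 (y) mm, top 24 mm high, with five blue carton outlines. Origin: centre of the underside, z up. Back board (12 thick, at y = -109) carries the hinged cover; posts 12 square at x = +-129, y = 109; both end 90 above the table. A rim 20 high runs round the layer: along the other three edges (12 thick) and at y = -76 to -86. Orange vial near the -x edge.
- slot0 (a point): Centre of a painted carton outline on the slab's top face (64 by 94 mm), one of the three side by side near the back board; its long side runs along the case's y axis. Axes as the case's.
- slot1 (a point): Centre of a painted carton outline on the slab's top face (64 by 94 mm), one of the three side by side near the back board; its long side runs along the case's y axis. Axes as the case's.
- slot2 (a point): Centre of a painted carton outline on the slab's top face (64 by 94 mm), one of the three side by side near the back board; its long side runs along the case's y axis. Axes as the case's.
- slot3 (a point): Centre of a painted carton outline on the slab's top face (64 by 94 mm), one of the two end to end away from the back board; its long side runs along the case's x axis. Axes as the case's.
- slot4 (a point): Centre of a painted carton outline on the slab's top face (64 by 94 mm), one of the two end to end away from the back board; its long side runs along the case's x axis. Axes as the case's.
- carton0: Cheese carton with one band (green): block 90 (x) by 60 (y) by 36 high, 0.18 to 0.35 kg, with an upright carrying ridge along x on top, 70 long, 10 thick, 26 high (its top 62 above the underside). Origin: centre of the underside, x along the long side. Any carton fits any outline, either way round. None if absent from this order.
- carton1: Cheese carton with one band (red): block 90 (x) by 60 (y) by 36 high, 0.18 to 0.35 kg, with an upright carrying ridge along x on top, 70 long, 10 thick, 26 high (its top 62 above the underside). Origin: centre of the underside, x along the long side. Any carton fits any outline, either way round. None if absent from this order.
- carton2: Cheese carton with one band (yellow): block 90 (x) by 60 (y) by 36 high, 0.18 to 0.35 kg, with an upright carrying ridge along x on top, 70 long, 10 thick, 26 high (its top 62 above the underside). Origin: centre of the underside, x along the long side. Any carton fits any outline, either way round. None if absent from this order.
- carton3: Cheese carton with one band (blue): block 90 (x) by 60 (y) by 36 high, 0.18 to 0.35 kg, with an upright carrying ridge along x on top, 70 long, 10 thick, 26 high (its top 62 above the underside). Origin: centre of the underside, x along the long side. Any carton fits any outline, either way round. None if absent from this order.
- carton4: Cheese carton with one band (orange): block 90 (x) by 60 (y) by 36 high, 0.18 to 0.35 kg, with an upright carrying ridge along x on top, 70 long, 10 thick, 26 high (its top 62 above the underside). Origin: centre of the underside, x along the long side. Any carton fits any outline, either way round. None if absent from this order.
- vial_mouth (a point): Centre of the open mouth of the orange upright vial on the slab: outer diameter 22, bore 14, 42 high (42 deep, mouth 66 mm above the table), at x = -112, y = 20 mm in the case's frame.
- probe: Temperature probe, upright: steel rod 8 mm in diameter, 40 mm long below a yellow head 26 by 26 by 20 mm. Origin: the rod's lower tip, z up along the rod; the head spans 40 to 60 mm above it. Pushed home, the head rests on the vial's rim.
- rack: Grey block 60 by 60 by 44 mm high, fixed, with one hole (13 mm, 41 deep) in the centre of its top in which the probe stands at the start. Origin: centre of its underside.
- cover (a joint): Angle of the clear cover with its red frame, rad: 0 closed (level, on board and posts), about 1.7 at the start (upright, leaning a little back), at most 1.9. The hinge is stiff: the cover stays where it is left (about 1 to 3 N at its free edge moves it). Panel 270 along the hinge, 220 from hinge to free edge, 8 thick.
- cover_hinge (a point): Middle of the cover's hinge axis, which runs along the case's x axis, 96 mm above the table, on the back board. Closed, the cover reaches from here along the case's +y; the panel's mid-thickness lies in the plane of the axis.
- cover_handle (a point): Top middle of the black handle rib on the cover's outer face near its free edge, 195 mm from the hinge axis: 80 long (parallel to the hinge), 10 thick, standing 26 mm off the face (30 from the panel's mid-plane). Closed, the rib points up and can be pinched from above to open the cover again; upright, it points away from the slab.
- tub: White plastic bowl, 100 across, 60 high; bystander. Origin: centre of the underside.
- cheese: Round wooden cheese box with a white top, 110 across, 57 high; bystander. Origin: centre of the underside.
- bottle: Green glass bottle, 52 across, 130 high; bystander. Origin: centre of the underside.
There are look-alikes about, which are no part of the job. Leave any purple look-alike of the carton0 alone. There is more than one size of the probe; the job needs the smaller.

How it is judged:
By the outcome, as a careful person would: the job done as asked, in the order asked, and still so for the second after the job is handed in, with the robot touching nothing.
Of carton0, carton1, carton2, carton3, carton4 only 3 to 5 are there at a start; the rules pass over those that are not, and their reading is None.
At some moment in a run one of carton0, carton1, carton2, carton3, carton4 may be knocked a few centimetres aside while the robot is not near it.
It also fails if it takes over 210 s, if anything falls off the work surface, if the arm or the gripper's body presses on something with over 40 N, if the wrist force passes 120 N, or if a joint passes its speed limit or range.

## Robot

A 6-joint arm with a two-finger parallel gripper is mounted at the origin on the work surface. World frame = base frame: x ahead of the robot, y to its left, z up, the work surface at z = 0. Lengths are in m, angles in rad, forces in N, time in s.
With the tool pointing down it reaches from about 0.3 to 0.875 m from the base axis. Payload 6.4 kg.
Tool frame: the origin (TCP) lies midway between the tips of the shut fingers; the grasp point (between the pads) lies robot.grip_depth behind it (robot.grip_depth is the distance from the TCP to the grasp point, in m); z points along the fingers, y is the line along which they close (so a half turn about z gives the same grasp; the last joint's range is limited). The gripper opens to 88 mm and grips with 3 to 60 N. Pads are 18 mm wide; open, the fingers measure 123 mm over their backs; the gripper's body (75 mm by 187 mm) begins 45 mm behind the grasp point.
Start: joints at [-1.475, 0.181, 1.607, -0, 1.354, -0.206], TCP at [0.171, -0.549, 0.239] pointing down, gripper open.
Joint ranges: [-2.99, 2.99], [-0.89, 2.07], [0.3, 2.58], [-1.14, 4.28], [0, 2.63], [-3.12, 3.12]. Speed limits (rad/s): [2.57, 2.57, 3.01, 3.14, 3.14, 3.14].

## Interface

Orientations are given as a rotation vector (axis times angle).
In Python, from station import status, optics, close_job, robot gives the robot as it stands. The module is installed in compiled form; this text tells all that it offers.
- The arm moves only by the tool send_rows, never from a script. Its argument "motion" is a list of rows, each a list of 6 numbers: the shift along the tool's x, y, z in mm, then the turn, a rotation vector about the tool's x, y, z in degrees. A call has 1 to 8 rows; each row is the pose to reach, as a shift and turn from the pose commanded when the call began, along the tool's axes at that moment; what a row does not reach only later rows make up. A row lasts 1/10 s, in which the tool goes at most 50 mm and 8.59 degrees, less where a joint would pass 70% of its speed; a pose out of reach is approached as far as the arm can. A call with a gripper value outside its range is refused whole. "gripper" is the opening, from -1 (shut) to 1 (fully open), set as the call begins (left out, the last holds). The fingers move at their own pace and stop on an object; "squeeze" is the grip in N (left out, the last holds). Time passes only in rows, so rows that repeat a pose let the fingers close. It gives the time, the measured TCP pose, the force, the opening and the grip force at its end, in the units of the state.
- status.get_state(): the state, without advancing time (a new reading comes with each control period).
- optics.get_image(name): name is "side" or "top"; returns the picture (480x640x3 uint8, blue, green, red); there is no depth.
- optics.camera_params(name): a dict with "K" (3x3 intrinsics, pixels), "T" (4x4, takes a point from camera to world coordinates). Camera axes: x right, y down, z forward; pixel columns grow to the right and rows downward; lengths in m; the calibration is good to about 2 mm. A picture is of the moment at which its call begins. camera_params takes no time and is no camera call.
- close_job(): hands the job in; it is judged then, once.
The state is a dict: "time_s": time; "q": joint angles; "qvel": joint speeds; "effort": joint torques, N m; "ee_pos": TCP position; "tcp_rot": TCP orientation; "ft_force": force on the tool from outside, world axes, zero at the start; "wrist_torque": the same for the moment, N m; "grip_width": opening from 0.0 (shut) to 1.0 (fully open); "finger_force": force on a finger pad.
Only numpy, scipy, OpenCV 4.12 (cv2) and the standard library are available. Lean on these libraries where they do the work, as an engineer would, in place of code of your own. Each camera call takes 0.05 s, during which the arm holds its last target. There are 200 camera calls.

## Working session

There is one attempt and no reset: what is moved stays moved. The work goes in short steps, Python scripts to look and compute and a tool call to move; the robot and the scene stay as the last step left them, time stands still between calls to the robot, and variables do not carry over. Pictures are saved under pics/ and viewed, at most 14 in all, crops included, and the job is handed in when it is done.

Besides the shell and the picture viewer there is one more tool, called after "Call:" by a JSON object that holds its "method" and its "body", one argument or row to a line. send_rows: Moves the arm, as the interface text tells. Its arguments: {"type":"object","properties":{"motion":{"type":"array","items":{"type":"array","items":{"type":"number"}}},"gripper":{"type":"number"},"squeeze":{"type":"number"}},"required":["motion"]}

```bash
mkdir -p pics; ls
cat > h.py <<'E'
import numpy as np, cv2, sys
from scipy.spatial.transform import Rotation as R
from station import status, optics, close_job, robot
P={n:optics.camera_params(n) for n in("top","side")}
def ray(n,uv):
    K,T=np.array(P[n]["K"]),np.array(P[n]["T"])
    d=T[:3,:3]@np.linalg.solve(K,[uv[0],uv[1],1.]); return T[:3,3],d
def onz(n,uv,z):
    o,d=ray(n,uv); return o+d*(z-o[2])/d[2]
def proj(n,p):
    K,T=np.array(P[n]["K"]),np.array(P[n]["T"])
    c=K@(T[:3,:3].T@(np.array(p)-T[:3,3])); return c[:2]/c[2]
def snap(n,f):
    im=optics.get_image(n); cv2.imwrite(f"pics/{f}.png",im); return im
E
python3 - <<'E'
from h import *
np.set_printoptions(precision=3,suppress=True)
for n in P: snap(n,n+"0"); print(P[n])
print(status.get_state(), robot.grip_depth)
E
```

```text
pics
{'K': array([[462.418,   0.   , 314.417],
       [  0.   , 462.418, 242.515],
       [  0.   ,   0.   ,   1.   ]]), 'T': array([[ 0.03 , -0.987,  0.159,  0.397],
       [-1.   , -0.029,  0.008,  0.009],
       [-0.003, -0.16 , -0.987,  1.049],
       [ 0.   ,  0.   ,  0.   ,  1.   ]])}
{'K': array([[582.766,   0.   , 310.049],
       [  0.   , 582.766, 236.869],
       [  0.   ,   0.   ,   1.   ]]), 'T': array([[-0.952, -0.172,  0.253,  0.23 ],
       [-0.305,  0.588, -0.749,  1.013],
       [-0.02 , -0.791, -0.612,  0.939],
       [ 0.   ,  0.   ,  0.   ,  1.   ]])}
{'time_s': 0.1, 'q': array([-1.475,  0.181,  1.608, -0.   ,  1.354, -0.206]), 'qvel': array([ 0.   , -0.002, -0.005, -0.   ,  0.001,  0.002]), 'effort': array([  0.001, -43.482, -34.27 ,   0.07 ,   0.034,  -0.   ]), 'ee_pos': array([ 0.171, -0.549,  0.238]), 'tcp_rot': array([-3.104, -0.472, -0.   ]), 'ft_force': array([-0.526, -0.363, -0.151]), 'wrist_torque': array([-0.022,  0.058, -0.045]), 'finger_force': 0.0, 'grip_width': 1.0027055121174695} 0.0187
```

View pics/top0.png

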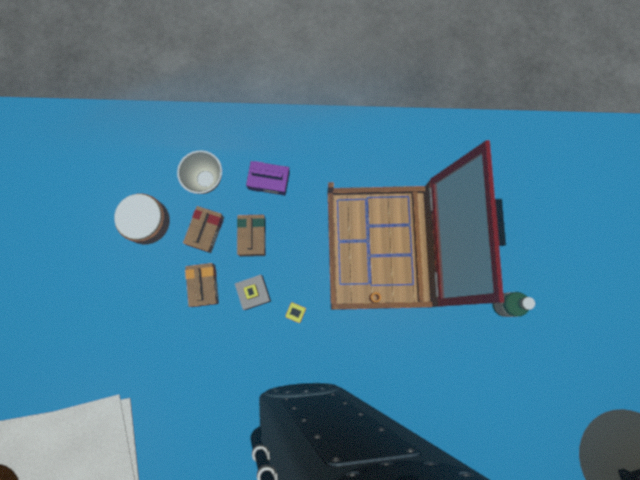

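View pics/side0.png

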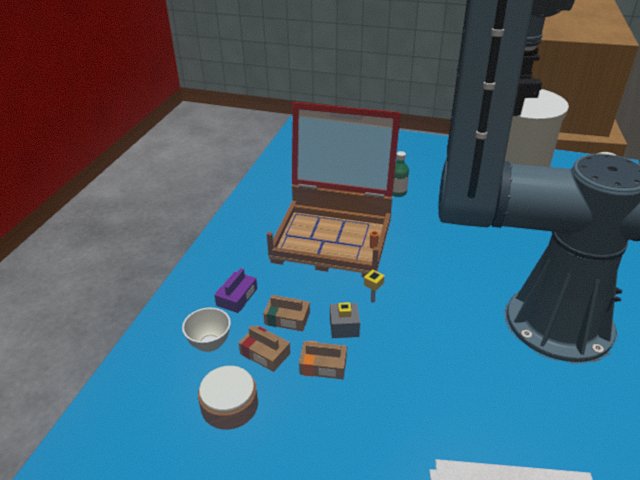

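Three cartons (green, red, orange bands) at top px (251,235), (203,230), (201,285); the rack with the smaller probe at (252,291), a look-alike probe at (295,312), the purple look-alike at (268,177). The case is at (375,248) with its cover open toward the right (world -y).

Run:
```python
from h import *
im=cv2.imread("pics/top0.png")
a=cv2.resize(im[190:325,170:320],None,fx=5.3,fy=4.4,interpolation=cv2.INTER_CUBIC)
a=cv2.resize(im[195:325,170:320],None,fx=4.6,fy=4.6,interpolation=cv2.INTER_CUBIC);cv2.imwrite("pics/ca.png",a)
b=cv2.resize(im[178:313,322:442],None,fx=4.4,fy=4.4,interpolation=cv2.INTER_CUBIC);cv2.imwrite("pics/cb.png",b)
hsv=cv2.cvtColor(im,cv2.COLOR_BGR2HSV)
for p in [(352,240),(370,230),(400,255),(150,150),(260,250),(250,292),(294,312),(205,270),(240,300)]: print(p,hsv[p[1],p[0]])
```

```text
(352, 240) [113  83 150]
(370, 230) [ 16  86 146]
(400, 255) [111 105 138]
(150, 150) [100 173 181]
(260, 250) [ 16  82 133]
(250, 292) [106  61  79]
(294, 312) [104  63  77]
(205, 270) [ 18 150 185]
(240, 300) [103  56 155]
```

View pics/ca.png

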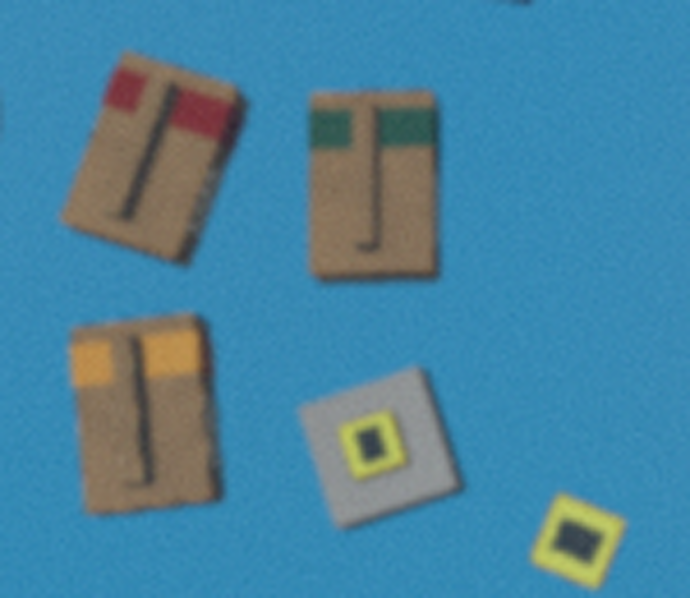

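View pics/cb.png

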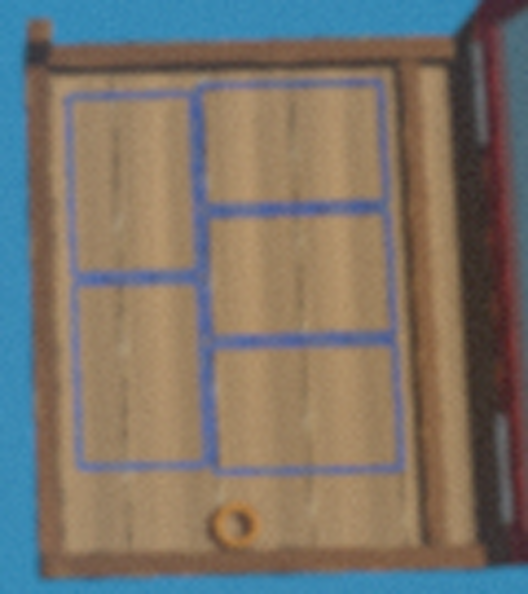

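Crops show clear carton top faces, the ring-shaped vial and five outlines. I'll measure them from the masks.

```bash
cat >> h.py <<'E'
def rect(n,m,z,off=(0,0)):
    "min-area rect of mask -> world centre, long-axis angle deg in (-90,90], sizes mm"
    c=max(cv2.findContours(m.astype(np.uint8),cv2.RETR_EXTERNAL,cv2.CHAIN_APPROX_NONE)[0],key=cv2.contourArea)
    b=cv2.boxPoints(cv2.minAreaRect(c))
    w=np.array([onz(n,p,z) for p in b]); e=[w[1]-w[0],w[2]-w[1]]; L=[np.linalg.norm(v) for v in e]
    l=e[int(L[1]>L[0])]; a=np.degrees(np.arctan2(l[1],l[0])); a=(a+90)%180-90
    return (w.mean(0)[:2]*1000).round(1), round(a,1), np.round(np.array(sorted(L))*1000,1)
def cartons(im):
    hsv=cv2.cvtColor(im,cv2.COLOR_BGR2HSV); H,S,V=[hsv[...,i].astype(int) for i in range(3)]
    out=~((H>95)&(H<108)&(S>110)); top=out&~((V<95)&(S<110))
    return out,top,hsv
def slots(im):
    hsv=cv2.cvtColor(im,cv2.COLOR_BGR2HSV); H,S=hsv[...,0],hsv[...,1]
    z=np.zeros(im.shape[:2],np.uint8); z[185:305,333:422]=((H>107)&(H<128)&(S>60))[185:305,333:422]*255
    return cv2.morphologyEx(z,cv2.MORPH_CLOSE,np.ones((3,3)))
E
python3 - <<'E'
from h import *
im=cv2.imread("pics/top0.png"); out,top,hsv=cartons(im)
for n,(x0,x1,y0,y1) in dict(green=(230,272,208,262),red=(178,228,200,256),orange=(178,222,258,312)).items():
    m=np.zeros(im.shape[:2],np.uint8); m[y0:y1,x0:x1]=top[y0:y1,x0:x1]; m=cv2.morphologyEx(m,cv2.MORPH_CLOSE,np.ones((5,5)))
    m2=np.zeros_like(m); m2[y0:y1,x0:x1]=out[y0:y1,x0:x1]
    print(n,rect("top",m,.036),rect("top",m2,.036))
H,S,V=[hsv[...,i].astype(int) for i in range(3)]
y=(H>22)&(H<38)&(S>90)
for n,(x0,x1,y0,y1),z in [("probe",(235,270,275,310),.063),("big",(280,310,298,328),.08)]:
    m=np.zeros(im.shape[:2],np.uint8); m[y0:y1,x0:x1]=y[y0:y1,x0:x1]; print(n,rect("top",m,z))
m=np.zeros(im.shape[:2],np.uint8); m[272:312,230:274]=out[272:312,230:274]; print("rack",rect("top",m,.044))
z=slots(im); cs,hi=cv2.findContours(z,cv2.RETR_CCOMP,cv2.CHAIN_APPROX_NONE)
for c,h in zip(cs,hi[0]):
    if cv2.contourArea(c)>300:
        q=np.zeros_like(z); cv2.drawContours(q,[c],-1,255,-1); print("hole" if h[3]>=0 else "outer",cv2.boundingRect(c),rect("top",q,.024))
# vial ring
v=(H>5)&(H<16)&(S>150); q=np.zeros_like(z); q[288:308,362:386]=v[288:308,362:386]; print("vial",rect("top",q,.066), q.sum())
s=cv2.imread("pics/side0.png"); hs=cv2.cvtColor(s,cv2.COLOR_BGR2HSV); h,S2=hs[...,0],hs[...,1]
q=((h>22)&(h<36)&(S2>120)).astype(np.uint8); n,_,st,ce=cv2.connectedComponentsWithStats(q)
for i in range(1,n):
    if st[i,4]>30: print("side yellow",st[i],ce[i].round(1))
E
```

```text
green (array([574.3, 159.3]), np.float64(2.7), array([60.6, 92.7])) (array([574.3, 159.3]), np.float64(2.7), array([60.6, 92.7]))
red (array([584.3, 265.6]), np.float64(-15.5), array([69.6, 93.3])) (array([584.3, 265.6]), np.float64(-15.5), array([69.6, 93.3]))
orange (array([460.3, 261.2]), np.float64(10.2), array([68.8, 92.4])) (array([460.3, 261.2]), np.float64(10.2), array([68.8, 92.4]))
probe (array([446.8, 148.7]), np.float64(21.2), array([24.7, 25. ]))
big (array([405.5,  51.9]), np.float64(70.1), array([30.5, 30.9]))
rack (array([446.8, 148.5]), np.float64(-69.7), array([62.6, 62.9]))
vial (array([ 434., -113.]), np.float64(0.0), array([0., 0.])) 2
side yellow [364 269  20  17 132] [373.4 276.5]
side yellow [338 303  13  11  90] [344.5 307.4]
```

Run:
```python
from h import *
im=cv2.imread("pics/top0.png"); hsv=cv2.cvtColor(im,cv2.COLOR_BGR2HSV)
print("red side",[tuple(map(int,hsv[230,x])) for x in range(196,226,2)])
print("or side",[tuple(map(int,hsv[295,x])) for x in range(200,220,1)])
print("outl",[tuple(map(int,hsv[220,x])) for x in range(334,344)],[tuple(map(int,hsv[y,350])) for y in range(236,246)])
print("vial",[tuple(map(int,hsv[297,x])) for x in range(366,386)])
```

```text
red side [(16, 79, 129), (17, 79, 123), (15, 53, 87), (0, 21, 73), (15, 74, 121), (16, 81, 133), (16, 87, 138), (15, 82, 133), (17, 82, 131), (15, 80, 125), (15, 26, 79), (102, 70, 84), (101, 165, 164), (100, 173, 183), (100, 176, 180)]
or side [(17, 73, 116), (13, 37, 82), (15, 14, 71), (14, 49, 98), (16, 72, 117), (16, 77, 126), (16, 78, 131), (14, 75, 130), (17, 80, 130), (16, 80, 134), (15, 78, 134), (16, 79, 135), (16, 79, 135), (16, 82, 131), (16, 72, 127), (23, 34, 90), (102, 15, 86), (102, 75, 105), (100, 141, 136), (100, 173, 168)]
outl [(16, 90, 161), (16, 86, 169), (14, 62, 161), (131, 15, 135), (132, 28, 137), (11, 54, 152), (16, 88, 160), (17, 92, 152), (16, 90, 155), (16, 88, 157)] [(17, 92, 149), (17, 93, 151), (16, 74, 148), (169, 21, 131), (115, 76, 145), (112, 84, 142), (119, 42, 129), (12, 49, 141), (16, 86, 151), (17, 95, 155)]
vial [(16, 87, 150), (17, 90, 148), (16, 88, 139), (13, 98, 112), (14, 126, 121), (16, 149, 161), (16, 133, 178), (16, 113, 171), (16, 95, 164), (15, 95, 155), (14, 93, 131), (12, 103, 102), (11, 125, 112), (14, 149, 151), (16, 142, 176), (16, 114, 172), (16, 100, 166), (17, 92, 166), (17, 96, 162), (17, 93, 154)]
```

```bash
cat >> h.py <<'E'
def topmask(im):
    hsv=cv2.cvtColor(im,cv2.COLOR_BGR2HSV); H,S,V=[hsv[...,i].astype(int) for i in range(3)]
    return (((H<30)&(S>50)&(V>100))|((H>165)&(S>100)&(V>75))|((H>65)&(H<92)&(S>60)&(V>50)))
def meas(im,boxes,z):
    m=topmask(im)
    for n,(x0,x1,y0,y1) in boxes.items():
        q=np.zeros(im.shape[:2],np.uint8); q[y0:y1,x0:x1]=m[y0:y1,x0:x1]
        q=cv2.morphologyEx(cv2.morphologyEx(q,cv2.MORPH_CLOSE,np.ones((7,7))),cv2.MORPH_OPEN,np.ones((5,5)))
        print(n,*rect("top",q,z))
def outlines(im,box=(333,424,188,292)):
    x0,x1,y0,y1=box; B,G,Rr=[im[...,i].astype(int) for i in range(3)]
    q=np.zeros(im.shape[:2],np.uint8); q[y0:y1,x0:x1]=((B-Rr)>-25)[y0:y1,x0:x1]*255
    return q
E
python3 - <<'E'
from h import *
im=cv2.imread("pics/top0.png")
meas(im,dict(green=(230,272,208,262),red=(178,228,200,256),orange=(178,222,258,312)),.036)
z=outlines(im); cs,hi=cv2.findContours(z,cv2.RETR_CCOMP,cv2.CHAIN_APPROX_NONE)
for c,h in zip(cs,hi[0]):
    if cv2.contourArea(c)>300:
        q=np.zeros_like(z); cv2.drawContours(q,[c],-1,255,-1); print("hole" if h[3]>=0 else "outer",cv2.boundingRect(c),*rect("top",q,.024))
hsv=cv2.cvtColor(im,cv2.COLOR_BGR2HSV); v=(hsv[...,1]>118)&(hsv[...,0]<25)
q=np.zeros_like(z); q[288:308,364:388]=v[288:308,364:388]; print("vial",*rect("top",q,.066),*rect("top",cv2.dilate(q,np.ones((3,3))),.066))
E
```

```text
green [573.1 159.3] 2.7 [56.  85.9]
red [584.1 267.3] -15.0 [59.9 87.3]
orange [459.1 263.9] 6.3 [60.5 87.3]
outer (336, 195, 78, 92) [ 570.8 -118.3] 1.6 [171.4 206.2]
hole (370, 256, 43, 29) [ 505.2 -155.3] -88.3 [62.5 93.8]
hole (339, 242, 30, 42) [519.7 -71.2] 2.9 [63.5 93.3]
hole (369, 226, 42, 29) [ 572.8 -151.8] -88.3 [63.8 92.5]
hole (338, 200, 29, 40) [617.5 -66.8] 0.7 [63.8 90.1]
hole (368, 197, 42, 28) [ 640.6 -149.2] -88.3 [62.8 93.4]
vial [ 442.4 -115.1] -88.3 [21.  21.1] [ 442.4 -115.1] -88.3 [25.2 25.4]
```

```bash
cat >> h.py <<'E'
def plan(*ways):
    "ways (x,y,z mm, psi deg of tool x, [tilt deg about world x]) -> rows in tool axes from the present pose"
    s=status.get_state(); p=np.array(s["ee_pos"])*1000; R0=R.from_rotvec(s["tcp_rot"])
    print("t",round(s["time_s"],1),"tcp",p.round(1),"psi",round(np.degrees(np.arctan2(R0.as_matrix()[1,0],R0.as_matrix()[0,0])),1),"F",np.round(s["ft_force"],1),"w",round(s["grip_width"]*88,1),"ff",round(s["finger_force"],1))
    for w in ways:
        c,n=np.cos(np.radians(w[3])),np.sin(np.radians(w[3]))
        Rt=R.from_matrix(np.array([[c,n,0],[n,-c,0],[0,0,-1.]]))
        if len(w)>4: Rt=R.from_rotvec([np.radians(w[4]),0,0])*Rt
        print(w,"->",R0.inv().apply(np.array(w[:3])-p).round(1).tolist(),np.degrees((R0.inv()*Rt).as_rotvec()).round(1).tolist())
E
python3 - <<'E'
from h import *
plan((340,-50,239,17.3),(450,100,200,2.7),(573,159,130,2.7))
E
```

```text
t 0.1 tcp [ 170.9 -548.5  237.9] psi 17.3 F [-0.5 -0.4 -0.2] w 88.2 ff 0.0
(340, -50, 239, 17.3) -> [309.7, -425.7, -0.3] [-0.1, -0.0, -0.0]
(450, 100, 200, 2.7) -> [459.3, -536.2, 38.9] [-0.1, -0.0, 14.6]
(573, 159, 130, 2.7) -> [594.2, -555.8, 109.0] [-0.1, -0.0, 14.6]
```

Call:
{"method": "send_rows", "body": {
  "motion": [
    [310,-426,0,0,0,0],
    [310,-426,0,0,0,0],
    [310,-426,0,0,0,0],
    [310,-426,0,0,0,0],
    [310,-426,0,0,0,0],
    [310,-426,0,0,0,0],
    [310,-426,0,0,0,0],
    [310,-426,0,0,0,0]
  ],
  "gripper": -0.1,
  "squeeze": 30
}}

```text
time_s: 0.9
ee_pos: [0.2995, -0.1683, 0.2385]
tcp_rot: [3.106, 0.471, 0.001]
ft_force: [2.2, 0.4, 0.5]
grip_width: 0.449
finger_force: 0.0
```

```bash
python3 -c "
from h import *
plan((340,-50,239,17.3),(450,100,200,2.7),(573,159,110,2.7))"
```

```text
t 0.9 tcp [ 299.5 -168.3  238.5] psi 17.2 F [2.2 0.4 0.5] w 39.5 ff 0.0
(340, -50, 239, 17.3) -> [73.8, -101.0, -0.5] [0.0, -0.0, -0.1]
(450, 100, 200, 2.7) -> [223.2, -211.7, 38.6] [0.0, -0.0, 14.5]
(573, 159, 110, 2.7) -> [358.2, -231.7, 128.6] [0.0, -0.0, 14.5]
```

Call:
{"method": "send_rows", "body": {
  "motion": [
    [74,-101,0,0,0,0],
    [74,-101,0,0,0,0],
    [74,-101,0,0,0,0],
    [223,-212,39,0,0,14.5],
    [223,-212,39,0,0,14.5],
    [223,-212,39,0,0,14.5],
    [223,-212,39,0,0,14.5],
    [223,-212,39,0,0,14.5]
  ]
}}

```text
time_s: 1.7
ee_pos: [0.45, 0.1018, 0.1981]
tcp_rot: [-3.139, -0.082, 0.003]
ft_force: [-1.1, 0.1, -0.3]
grip_width: 0.452
finger_force: 0.0
```

```bash
python3 -c "
from h import *
plan((573,159,100,2.7))"
```

```text
t 1.7 tcp [450.  101.8 198.1] psi 3.0 F [-1.1  0.1 -0.3] w 39.8 ff 0.0
(573, 159, 100, 2.7) -> [126.0, -50.5, 97.9] [-0.1, 0.1, 0.3]
```

Call:
{"method": "send_rows", "body": {
  "motion": [
    [126,-50,98,0,0,0.5],
    [126,-50,98,0,0,0.5],
    [126,-50,98,0,0,0.5],
    [126,-50,98,0,0,0.5],
    [126,-50,98,0,0,0.5],
    [126,-50,98,0,0,0.5]
  ]
}}

```text
time_s: 2.3
ee_pos: [0.5721, 0.1539, 0.1015]
tcp_rot: [3.141, 0.063, -0.002]
ft_force: [0.1, -0.3, 0.7]
grip_width: 0.454
finger_force: 0.0
```

```bash
python3 -c "
from h import *
plan((573,159,39,2.7)); snap('side','s1')"
```

```text
t 2.3 tcp [572.1 153.9 101.5] psi 2.3 F [ 0.1 -0.3  0.7] w 39.9 ff 0.0
(573, 159, 39, 2.7) -> [1.2, -5.0, 62.5] [0.0, 0.1, -0.4]
```

View pics/s1.png

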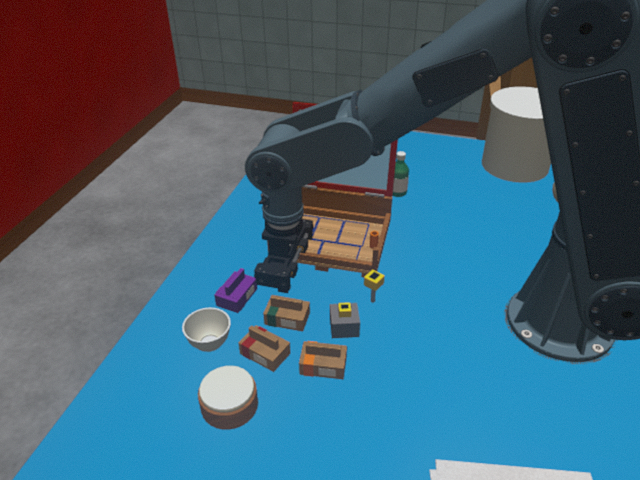

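The gripper hangs over the green carton (side px (285,290)); the rest is unchanged. I'll descend and grip.

Call:
{"method": "send_rows", "body": {
  "motion": [
    [1,-5,25,0,0,-0.5],
    [1,-5,45,0,0,-0.5],
    [1,-5,55,0,0,-0.5],
    [1,-5,62.5,0,0,-0.5],
    [1,-5,62.5,0,0,-0.5],
    [1,-5,62.5,0,0,-0.5]
  ]
}}

```text
time_s: 2.95
ee_pos: [0.5742, 0.1594, 0.0403]
tcp_rot: [-3.141, -0.076, -0.002]
ft_force: [0.2, 0.8, -0.5]
grip_width: 0.454
finger_force: 0.0
```

Call:
{"method": "send_rows", "body": {
  "motion": [
    [0,0,0,0,0,0],
    [0,0,0,0,0,0],
    [0,0,0,0,0,0],
    [0,0,0,0,0,0],
    [0,0,0,0,0,0],
    [0,0,0,0,0,0]
  ],
  "gripper": -1
}}

```text
time_s: 3.55
ee_pos: [0.5737, 0.1597, 0.0394]
tcp_rot: [-3.141, -0.077, -0.0]
ft_force: [-0.5, 0.6, 1.5]
grip_width: 0.113
finger_force: 30.0
```

```bash
python3 -c "
from h import *
plan((574,159,165,2.7),(574,60,165,47),(573,0,165,92.5))"
```

```text
t 3.5 tcp [573.7 159.7  39.4] psi 2.8 F [-0.5  0.6  1.5] w 10.0 ff 30.0
(574, 159, 165, 2.7) -> [0.3, 0.7, -125.6] [-0.0, -0.0, 0.1]
(574, 60, 165, 47) -> [-4.6, 99.6, -125.7] [-0.0, -0.0, -44.2]
(573, 0, 165, 92.5) -> [-8.5, 159.4, -125.7] [0.0, -0.0, -89.7]
```

Call:
{"method": "send_rows", "body": {
  "motion": [
    [0,0,-20,0,0,0],
    [0,0,-50,0,0,0],
    [0,0,-85,0,0,0],
    [0,5,-115,0,0,-8],
    [-1,20,-125,0,0,-16],
    [-2,45,-125,0,0,-24],
    [-3,70,-125,0,0,-32],
    [-4,95,-125,0,0,-40]
  ]
}}

```text
time_s: 4.35
ee_pos: [0.5737, 0.0637, 0.1638]
tcp_rot: [-2.921, -1.155, 0.001]
ft_force: [-0.3, 0.1, -3.0]
grip_width: 0.112
finger_force: 30.0
```

```bash
python3 -c "
from h import *
plan((573,0,165,92.5),(573,-80,165,92.5),(572.8,-151.8,130,92.5))"
```

```text
t 4.3 tcp [573.7  63.7 163.8] psi 43.1 F [-0.3  0.1 -3. ] w 9.9 ff 30.0
(573, 0, 165, 92.5) -> [-44.1, 46.0, -1.2] [-0.0, 0.0, -49.4]
(573, -80, 165, 92.5) -> [-98.8, 104.4, -1.2] [-0.0, 0.0, -49.4]
(572.8, -151.8, 130, 92.5) -> [-148.0, 156.6, 33.8] [-0.0, 0.0, -49.4]
```

Call:
{"method": "send_rows", "body": {
  "motion": [
    [-15,15,0,0,0,-8],
    [-35,37,0,0,0,-16],
    [-55,58,0,0,0,-25],
    [-75,80,0,0,0,-33],
    [-98,104,0,0,0,-41],
    [-120,128,0,0,0,-49.4],
    [-148,156.5,0,0,0,-49.4],
    [-148,156.5,20,0,0,-49.4]
  ]
}}

```text
time_s: 5.15
ee_pos: [0.5736, -0.1565, 0.1465]
tcp_rot: [2.178, 2.255, 0.001]
ft_force: [1.0, -0.3, -2.1]
grip_width: 0.109
finger_force: 30.0
```

Call:
{"method": "send_rows", "body": {
  "motion": [
    [0,0,0,0,0,0],
    [0,0,0,0,0,0],
    [0,0,0,0,0,0]
  ]
}}

```text
time_s: 5.45
ee_pos: [0.5722, -0.1501, 0.1446]
tcp_rot: [2.177, 2.265, 0.0]
ft_force: [0.6, -0.2, -3.1]
grip_width: 0.106
finger_force: 30.0
```

```bash
python3 -c "
from h import *
plan((572.8,-151.8,64,92.5)); snap('side','s2')"
```

```text
t 5.5 tcp [ 572.2 -150.1  144.6] psi 92.3 F [ 0.6 -0.2 -3.1] w 9.4 ff 30.0
(572.8, -151.8, 64, 92.5) -> [-1.7, 0.5, 80.6] [0.0, -0.0, -0.2]
```

Call:
{"method": "send_rows", "body": {
  "motion": [
    [-1.5,0.5,25,0,0,0],
    [-1.5,0.5,48,0,0,0],
    [-1.5,0.5,65,0,0,0],
    [-1.5,0.5,73,0,0,0],
    [-1.5,0.5,77,0,0,0],
    [-1.5,0.5,79.5,0,0,0],
    [-1.5,0.5,80.5,0,0,0],
    [-1.5,0.5,80.5,0,0,0]
  ]
}}

```text
time_s: 6.3
ee_pos: [0.573, -0.1526, 0.0645]
tcp_rot: [2.178, 2.263, 0.001]
ft_force: [-0.6, 0.2, -2.7]
grip_width: 0.11
finger_force: 30.0
```

```bash
python3 -c "
from h import *
plan((572.8,-151.8,63,92.5)); im=snap('side','s3');cv2.imwrite('pics/c3.png',cv2.resize(im[150:300,240:420],None,fx=4,fy=4))"
```

```text
t 6.3 tcp [ 573.  -152.6   64.5] psi 92.2 F [-0.6  0.2 -2.7] w 9.6 ff 30.0
(572.8, -151.8, 63, 92.5) -> [0.8, -0.2, 1.5] [0.1, 0.0, -0.3]
```

View pics/c3.png

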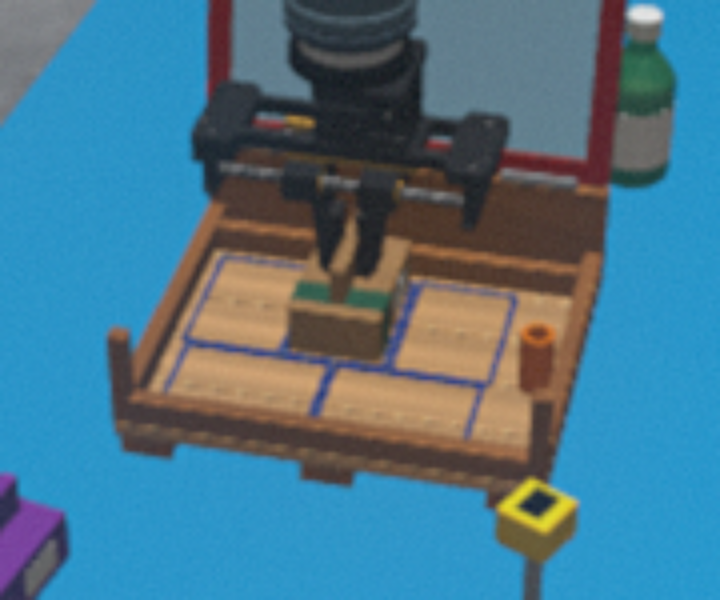

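The green carton sits in the middle outline (crop px (345,310)), just above the slab. I'll lower the last bit, release and retreat.

Call:
{"method": "send_rows", "body": {
  "motion": [
    [0.5,0,1.5,0,0,0],
    [0.5,0,2,0,0,0],
    [0.5,0,2,0,0,0]
  ]
}}

```text
time_s: 6.65
ee_pos: [0.5731, -0.1524, 0.0633]
tcp_rot: [2.177, 2.262, 0.0]
ft_force: [-3.9, -0.2, 7.1]
grip_width: 0.108
finger_force: 30.0
```

Call:
{"method": "send_rows", "body": {
  "motion": [
    [0,0,0,0,0,0],
    [0,0,0,0,0,0],
    [0,0,0,0,0,0],
    [0,0,-15,0,0,0],
    [0,0,-50,0,0,0],
    [0,0,-90,0,0,0],
    [0,0,-120,0,0,0],
    [0,0,-120,0,0,0]
  ],
  "gripper": -0.4
}}

```text
time_s: 7.45
ee_pos: [0.5756, -0.1533, 0.1884]
tcp_rot: [2.171, 2.257, 0.005]
ft_force: [0.3, -0.3, 0.5]
grip_width: 0.3
finger_force: 0.0
```

```bash
python3 -c "
from h import *
plan((584,-60,200,90),(584,40,200,60),(584,140,180,20),(584,267,110,-15))"
```

```text
t 7.5 tcp [ 575.6 -153.3  188.4] psi 92.2 F [ 0.3 -0.3  0.5] w 26.4 ff 0.0
(584, -60, 200, 90) -> [92.8, 12.0, -11.9] [0.5, 0.3, 2.2]
(584, 40, 200, 60) -> [192.7, 15.9, -12.4] [0.6, 0.1, 32.2]
(584, 140, 180, 20) -> [292.8, 19.6, 7.1] [0.6, -0.1, 72.2]
(584, 267, 110, -15) -> [420.0, 23.8, 76.6] [0.6, -0.3, 107.2]
```

Call:
{"method": "send_rows", "body": {
  "motion": [
    [45,4,-12,0.5,0,0],
    [93,8,-12,0.5,0,-8],
    [140,12,-12,0.5,0,-16],
    [185,14,-12,0.5,0,-24],
    [230,16,-12,0.5,0,-33],
    [275,18,-12,0.5,0,-41],
    [320,20,-10,0.5,0,-49],
    [360,22,0,0.5,0,-57]
  ],
  "gripper": -0.1
}}

```text
time_s: 8.25
ee_pos: [0.5808, 0.211, 0.1826]
tcp_rot: [-0.824, -3.027, 0.008]
ft_force: [1.1, -0.6, 1.1]
grip_width: 0.449
finger_force: 0.0
```

```bash
python3 -c "
from h import *
im=snap('top','t1')
meas(im,dict(green=(355,425,215,265),red=(178,228,200,256),orange=(178,222,258,312)),.036)
plan((584.1,267,110,165))"
```

```text
green [ 572.2 -149.9] -88.3 [110.4 154.4]Traceback (most recent call last):
  File "<string>", line 4, in <module>
    meas(im,dict(green=(355,425,215,265),red=(178,228,200,256),orange=(178,222,258,312)),.036)
    ~~~~^^^^^^^^^^^^^^^^^^^^^^^^^^^^^^^^^^^^^^^^^^^^^^^^^^^^^^^^^^^^^^^^^^^^^^^^^^^^^^^^^^^^^^
  File "h.py", line 38, in meas
    print(n,*rect("top",q,z))
             ~~~~^^^^^^^^^^^
  File "h.py", line 17, in rect
    c=max(cv2.findContours(m.astype(np.uint8),cv2.RETR_EXTERNAL,cv2.CHAIN_APPROX_NONE)[0],key=cv2.contourArea)
ValueError: max() iterable argument is empty
```

```bash
python3 -c "
from h import *
a=cv2.imread('pics/side0.png');b=cv2.imread('pics/s3.png')
d=cv2.absdiff(a,b).max(2)
print('red/orange/rack diff px',[(int((d[y0:y1,x0:x1]>40).sum())) for x0,x1,y0,y1 in [(235,295,322,372),(295,352,338,382),(325,362,298,342)]])
plan((584.1,267,110,165))"
```

```text
red/orange/rack diff px [183, 0, 0]
t 8.3 tcp [578.8 216.1 180. ] psi 150.1 F [-2.9  2.1 -0.5] w 39.4 ff 0.0
(584.1, 267, 110, 165) -> [20.2, 47.2, 69.9] [-0.3, -0.4, -14.9]
```

```bash
python3 -c "
from h import *
for f in ('side0','s3'):
    h=cv2.cvtColor(cv2.imread(f'pics/{f}.png'),cv2.COLOR_BGR2HSV)[315:380,225:305]
    m=((h[...,0]>165)|(h[...,0]<5))&(h[...,1]>110); ys,xs=np.nonzero(m); print(f,m.sum(),xs.mean()+225,ys.mean()+315)
    w=(h[...,0]<30); ys,xs=np.nonzero(w); print(w.sum(),xs.min()+225,xs.max()+225,ys.max()+315)
"
```

```text
side0 118 251.77118644067798 341.3220338983051
1784 225 304 379
s3 115 252.0695652173913 340.9217391304348
1375 225 304 379
```

Red has not moved. I'll carry on to it.

Call:
{"method": "send_rows", "body": {
  "motion": [
    [10,24,30,0,0,-8],
    [20,47,70,0,0,-15],
    [20,47,70,0,0,-15],
    [20,47,70,0,0,-15],
    [20,47,70,0,0,-15]
  ]
}}

```text
time_s: 8.8
ee_pos: [0.5882, 0.2583, 0.1132]
tcp_rot: [-0.435, -3.107, 0.007]
ft_force: [0.5, 0.6, -0.0]
grip_width: 0.447
finger_force: 0.0
```

```bash
python3 -c "
from h import *
im=snap('side','s4')
plan((584.1,267,39,165))"
```

```text
t 8.8 tcp [588.6 258.2 113.8] psi 164.1 F [-0.2 -0.5  0.1] w 39.5 ff 0.0
(584.1, 267, 39, 165) -> [6.5, 7.5, 74.8] [-0.3, -0.2, -0.9]
```

Call:
{"method": "send_rows", "body": {
  "motion": [
    [6.5,7.5,10,0,0,-1],
    [6.5,7.5,40,0,0,-1],
    [6.5,7.5,60,0,0,-1],
    [6.5,7.5,70,0,0,-1],
    [6.5,7.5,75,0,0,-1],
    [6.5,7.5,75,0,0,-1],
    [6.5,7.5,75,0,0,-1]
  ]
}}

```text
time_s: 9.55
ee_pos: [0.5833, 0.2679, 0.0377]
tcp_rot: [-0.405, -3.111, 0.007]
ft_force: [0.2, 0.1, 0.3]
grip_width: 0.451
finger_force: 0.0
```

Call:
{"method": "send_rows", "body": {
  "motion": [
    [0,0,0,0,0,0],
    [0,0,0,0,0,0],
    [0,0,0,0,0,0],
    [0,0,0,0,0,0],
    [0,0,0,0,0,0],
    [0,0,0,0,0,0]
  ],
  "gripper": -1
}}

```text
time_s: 10.15
ee_pos: [0.5825, 0.2679, 0.0366]
tcp_rot: [-0.404, -3.109, 0.007]
ft_force: [0.2, 1.0, 1.1]
grip_width: 0.109
finger_force: 30.0
```

```bash
python3 -c "
from h import *
plan((584,267,165,165),(600,100,165,182.5),(617.5,-66.8,165,182.5))"
```

```text
t 10.2 tcp [582.5 267.9  36.6] psi 165.2 F [0.2 1.  1.1] w 9.6 ff 30.0
(584, 267, 165, 165) -> [-0.9, -1.2, -128.4] [-0.3, -0.3, 0.2]
(600, 100, 165, 182.5) -> [-59.1, -158.6, -127.8] [-0.3, -0.4, -17.3]
(617.5, -66.8, 165, 182.5) -> [-118.6, -315.4, -127.3] [-0.3, -0.4, -17.3]
```

Call:
{"method": "send_rows", "body": {
  "motion": [
    [0,0,-20,0,0,0],
    [0,0,-50,0,0,0],
    [0,0,-85,0,0,0],
    [-10,-10,-115,0,0,-4],
    [-24,-50,-127,0,0,-9],
    [-38,-90,-127,0,0,-13],
    [-53,-130,-127,0,0,-17],
    [-68,-170,-127,0,0,-17]
  ]
}}

```text
time_s: 10.95
ee_pos: [0.6048, 0.0849, 0.1634]
tcp_rot: [0.064, -3.132, 0.007]
ft_force: [-0.3, -0.2, -2.6]
grip_width: 0.113
finger_force: 30.0
```

```bash
python3 -c "
from h import *
plan((616,-66.8,165,182.5))"
```

```text
t 10.9 tcp [604.8  84.9 163.4] psi -177.7 F [-0.3 -0.2 -2.6] w 10.0 ff 30.0
(616, -66.8, 165, 182.5) -> [-5.0, -152.0, -1.0] [-0.2, -0.5, -0.2]
```

Call:
{"method": "send_rows", "body": {
  "motion": [
    [-1,-35,0,0,0,0],
    [-2,-70,0,0,-0.5,0],
    [-4,-110,0,0,-0.5,0],
    [-5,-140,0,0,-0.5,0],
    [-5,-152,10,0,-0.5,0],
    [-5,-152,25,0,-0.5,0],
    [-5,-152,25,0,-0.5,0],
    [-5,-152,25,0,-0.5,0]
  ]
}}

```text
time_s: 11.75
ee_pos: [0.6151, -0.0635, 0.138]
tcp_rot: [0.062, -3.139, 0.004]
ft_force: [0.4, 0.0, -2.8]
grip_width: 0.113
finger_force: 30.0
```

```bash
python3 -c "
from h import *
plan((616,-66.8,62.5,182.5))"
```

```text
t 11.8 tcp [615.1 -63.5 138. ] psi -177.7 F [ 0.4  0.  -2.8] w 9.9 ff 30.0
(616, -66.8, 62.5, 182.5) -> [-0.9, -3.2, 75.6] [-0.1, -0.1, -0.2]
```

Call:
{"method": "send_rows", "body": {
  "motion": [
    [-1,-3,20,0,0,0],
    [-1,-3,42,0,0,0],
    [-1,-3,60,0,0,0],
    [-1,-3,69,0,0,0],
    [-1,-3,73,0,0,0],
    [-1,-3,75.5,0,0,0],
    [-1,-3,77,0,0,0],
    [-1,-3,78,0,0,0]
  ]
}}

```text
time_s: 12.55
ee_pos: [0.6181, -0.0687, 0.0625]
tcp_rot: [-0.06, 3.138, -0.007]
ft_force: [0.3, 0.4, -3.3]
grip_width: 0.112
finger_force: 30.0
```

Call:
{"method": "send_rows", "body": {
  "motion": [
    [0,0,0,0,0,0],
    [0,0,0.5,0,0,0],
    [0,0,0.5,0,0,0]
  ]
}}

```text
time_s: 12.85
ee_pos: [0.6175, -0.0687, 0.0613]
tcp_rot: [-0.06, 3.139, -0.006]
ft_force: [-0.2, -0.5, -3.3]
grip_width: 0.113
finger_force: 30.0
```

Call:
{"method": "send_rows", "body": {
  "motion": [
    [1.5,2,0,0,0,0],
    [1.5,2,0.5,0,0,0],
    [1.5,2,1,0,0,0],
    [1.5,2,1.5,0,0,0],
    [1.5,2,1.5,0,0,0]
  ]
}}

```text
time_s: 13.35
ee_pos: [0.6159, -0.0664, 0.0606]
tcp_rot: [-0.06, 3.14, -0.006]
ft_force: [-3.0, 2.3, 5.4]
grip_width: 0.112
finger_force: 30.0
```

Contact. I'll release, retreat toward the robot side, and look.

Call:
{"method": "send_rows", "body": {
  "motion": [
    [0,0,0,0,0,0],
    [0,0,0,0,0,0],
    [0,0,0,0,0,0],
    [0,0,-15,0,0,0],
    [0,0,-50,0,0,0],
    [0,0,-90,0,0,0],
    [20,20,-120,0,0,0],
    [60,60,-130,0,0,0]
  ],
  "gripper": -0.4
}}

```text
time_s: 14.15
ee_pos: [0.5617, -0.0147, 0.193]
tcp_rot: [-0.056, 3.132, -0.009]
ft_force: [0.2, 1.6, 0.3]
grip_width: 0.3
finger_force: 0.0
```

```bash
python3 -c "
from h import *
plan((460,100,190,186.3),(459.5,263.5,110,186.3))"
```

```text
t 14.2 tcp [561.7 -14.7 193. ] psi -177.9 F [0.2 1.6 0.3] w 26.4 ff 0.0
(460, 100, 190, 186.3) -> [97.5, 118.3, 1.4] [-0.4, 0.5, -4.2]
(459.5, 263.5, 110, 186.3) -> [92.9, 282.2, 80.5] [-0.4, 0.5, -4.2]
```

Call:
{"method": "send_rows", "body": {
  "motion": [
    [40,40,0,0,0.5,0],
    [75,75,0,0,0.5,-2],
    [97,118,0,0,0.5,-4],
    [97,118,0,0,0.5,-4],
    [97,118,0,0,0.5,-4],
    [97,118,0,0,0.5,-4]
  ],
  "gripper": -0.1
}}

```text
time_s: 14.75
ee_pos: [0.4583, 0.1002, 0.1881]
tcp_rot: [0.169, -3.131, 0.007]
ft_force: [-0.3, 0.6, 0.1]
grip_width: 0.453
finger_force: 0.0
```

```bash
python3 -c "
from h import *
im=snap('top','t2'); snap('side','s5')
try: meas(im,dict(orange=(178,222,258,312)),.036)
except Exception as e: print(e)
plan((459.5,263.5,110,186.3))
cv2.imwrite('pics/t2c.png',np.hstack([cv2.resize(im[178:313,322:442],None,fx=3.3,fy=3.3),cv2.resize(im[188:323,170:290],None,fx=3.3,fy=3.3)]))"
```

```text
max() iterable argument is empty
t 14.8 tcp [458.3  99.7 187.6] psi -173.9 F [ 0.3  0.6 -0.2] w 39.8 ff 0.0
(459.5, 263.5, 110, 186.3) -> [-19.1, 163.1, 76.9] [-0.2, -0.4, -0.2]
```

View pics/t2c.png

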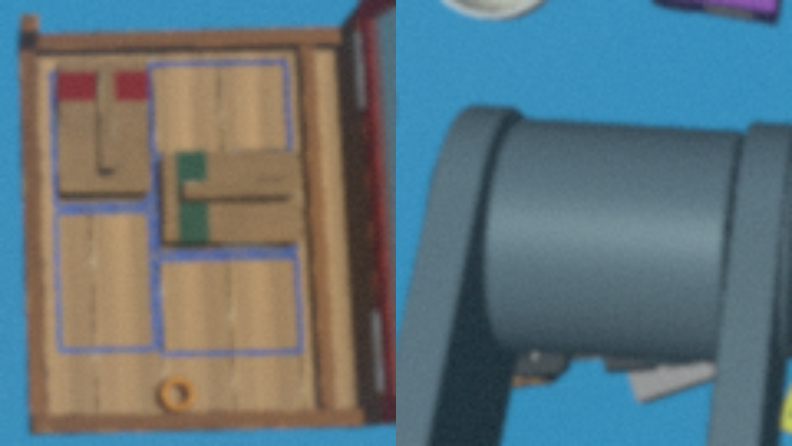

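```bash
python3 -c "
from h import *
f=lambda x,y:(322+x/3.3,178+y/3.3)
for n,c in dict(red=(57,150,70,190),green=(164,300,151,242)).items():
    a=onz('top',f(c[0],c[2]),.06);b=onz('top',f(c[1],c[3]),.06);print(n,((a+b)/2*1000).round(1),(np.abs(a-b)*1000).round(1))
a=cv2.imread('pics/side0.png')
for nm in ('side0','s5'):
    h=cv2.cvtColor(cv2.imread(f'pics/{nm}.png'),cv2.COLOR_BGR2HSV)
    for (x0,x1,y0,y1) in [(295,352,338,382)]:
        g=h[y0:y1,x0:x1]; m=(g[...,0]<22)&(g[...,1]>150); ys,xs=np.nonzero(m); print(nm,m.sum(),xs.mean()+x0,ys.mean()+y0)
"
```

```text
red [614.5 -66.9  60. ] [79.4 62.9  0. ]
green [ 572.2 -152.    60. ] [58.1 89.5  0. ]
side0 114 308.7368421052632 358.49122807017545
s5 106 308.7169811320755 358.7547169811321
```

```bash
python3 -c "
from h import *
c,s=np.cos(np.radians(2.5)),np.sin(np.radians(2.5))
for n,(X,Y,l,w) in dict(red=(617.5,-66.8,45,30),green=(572.8,-151.8,30,45)).items():
  for z in (.06,.024):
    print(n,z,[ (( (proj('top',[(X+c*a*l-s*b*w)/1e3,(Y+s*a*l+c*b*w)/1e3,z]))-[322,178])*3.3).round(0).tolist() for a,b in [(1,0),(-1,0),(0,1),(0,-1)]])
im=cv2.imread('pics/t2.png')
print([(y,im[y,346].tolist()) for y in list(range(191,202))+list(range(232,245))])
"
```

```text
red 0.06 [[101.0, 59.0], [105.0, 192.0], [58.0, 126.0], [148.0, 125.0]]
red 0.024 [[97.0, 73.0], [101.0, 201.0], [55.0, 137.0], [143.0, 136.0]]
green 0.06 [[230.0, 151.0], [233.0, 240.0], [163.0, 196.0], [300.0, 194.0]]
green 0.024 [[221.0, 161.0], [225.0, 248.0], [157.0, 205.0], [289.0, 203.0]]
[(191, [76, 94, 125]), (192, [70, 88, 114]), (193, [66, 73, 89]), (194, [78, 89, 100]), (195, [95, 117, 136]), (196, [97, 123, 145]), (197, [92, 117, 138]), (198, [90, 111, 138]), (199, [80, 96, 135]), (200, [67, 69, 129]), (201, [63, 57, 126]), (232, [91, 121, 148]), (233, [92, 121, 143]), (234, [93, 123, 149]), (235, [85, 114, 138]), (236, [65, 84, 98]), (237, [63, 72, 81]), (238, [85, 91, 100]), (239, [129, 112, 116]), (240, [154, 111, 100]), (241, [146, 101, 84]), (242, [137, 108, 106]), (243, [123, 129, 149]), (244, [102, 134, 160])]
```

Both placed cartons match their predicted edges within about a millimetre, and orange has not moved. On to orange.

Call:
{"method": "send_rows", "body": {
  "motion": [
    [-5,40,5,0,0,0],
    [-10,85,20,0,-0.5,0],
    [-15,125,45,0,-0.5,0],
    [-19,155,70,0,-0.5,0],
    [-19,163,77,0,-0.5,0],
    [-19,163,77,0,-0.5,0],
    [-19,163,77,0,-0.5,0]
  ]
}}

```text
time_s: 15.55
ee_pos: [0.459, 0.2633, 0.1102]
tcp_rot: [-0.168, 3.135, -0.007]
ft_force: [-0.0, 1.2, 0.2]
grip_width: 0.447
finger_force: 0.0
```

```bash
python3 -c "
from h import *
plan((459.3,263.7,38.5,186.3))"
```

```text
t 15.6 tcp [459.  263.3 110.2] psi -173.9 F [-0.   1.2  0.2] w 39.4 ff 0.0
(459.3, 263.7, 38.5, 186.3) -> [-0.2, 0.6, 71.7] [-0.2, 0.1, -0.2]
```

Call:
{"method": "send_rows", "body": {
  "motion": [
    [0,0,20,0,0,0],
    [0,0,45,0,0,0],
    [0,0,60,0,0,0],
    [0,0,68,0,0,0],
    [0,0,71.5,0,0,0],
    [0,0,71.5,0,0,0],
    [0,0,71.5,0,0,0]
  ]
}}

```text
time_s: 16.25
ee_pos: [0.4591, 0.2642, 0.0392]
tcp_rot: [-0.169, 3.134, -0.005]
ft_force: [-0.1, 0.0, -0.1]
grip_width: 0.453
finger_force: 0.0
```

Call:
{"method": "send_rows", "body": {
  "motion": [
    [0,0,0,0,0,0],
    [0,0,0,0,0,0],
    [0,0,0,0,0,0],
    [0,0,0,0,0,0],
    [0,0,0,0,0,0],
    [0,0,0,0,0,0]
  ],
  "gripper": -1
}}

```text
time_s: 16.85
ee_pos: [0.4583, 0.2643, 0.0384]
tcp_rot: [-0.17, 3.136, -0.006]
ft_force: [-0.4, -0.4, 1.8]
grip_width: 0.112
finger_force: 29.9
```

```bash
python3 -c "
from h import *
plan((490,100,165,182.5),(519.7,-71.2,165,182.5))"
```

```text
t 16.9 tcp [458.3 264.3  38.4] psi -173.8 F [-0.4 -0.4  1.8] w 9.9 ff 29.9
(490, 100, 165, 182.5) -> [-14.0, -167.3, -126.0] [-0.2, 0.1, 3.7]
(519.7, -71.2, 165, 182.5) -> [-25.0, -340.7, -125.4] [-0.2, 0.1, 3.7]
```

Call:
{"method": "send_rows", "body": {
  "motion": [
    [0,0,-20,0,0,0],
    [0,0,-50,0,0,0],
    [0,0,-85,0,0,0],
    [-2,-15,-115,0,0,1],
    [-5,-50,-126,0,0,2],
    [-8,-90,-126,0,0,3],
    [-11,-130,-126,0,0,3.5],
    [-14,-168,-126,0,0,3.5]
  ]
}}

```text
time_s: 17.65
ee_pos: [0.4898, 0.0977, 0.1646]
tcp_rot: [-0.074, 3.14, -0.006]
ft_force: [0.9, 0.4, -1.6]
grip_width: 0.113
finger_force: 29.9
```

```bash
python3 -c "
from h import *
plan((518.7,-71.2,165,182.5))"
```

```text
t 17.6 tcp [489.8  97.7 164.6] psi -177.3 F [ 0.9  0.4 -1.6] w 9.9 ff 29.9
(518.7, -71.2, 165, 182.5) -> [-20.9, -170.1, 0.3] [-0.2, 0.1, 0.2]
```

Call:
{"method": "send_rows", "body": {
  "motion": [
    [-4,-35,0,0,0,0],
    [-9,-72,0,0,0,0],
    [-14,-110,0,0,0,0],
    [-18,-145,0,0,0,0],
    [-21,-166,0,0,0,0],
    [-21,-170,10,0,0,0],
    [-21,-170,30,0,0,0],
    [-21,-170,30,0,0,0]
  ]
}}

```text
time_s: 18.45
ee_pos: [0.5164, -0.0684, 0.1321]
tcp_rot: [0.073, -3.136, 0.001]
ft_force: [-1.6, 0.4, -1.4]
grip_width: 0.108
finger_force: 29.9
```

Call:
{"method": "send_rows", "body": {
  "motion": [
    [0,0,0,0,0,0],
    [0,0,20,0,0,0],
    [0,0,40,0,0,0],
    [0,0,54,0,0,0],
    [0,0,60,0,0,0],
    [0,0,64,0,0,0],
    [0,0,65,0,0,0],
    [0,0,65,0,0,0]
  ]
}}

```text
time_s: 19.25
ee_pos: [0.5196, -0.0701, 0.0711]
tcp_rot: [-0.074, 3.138, -0.006]
ft_force: [0.5, -0.2, -2.1]
grip_width: 0.108
finger_force: 29.9
```

```bash
python3 -c "
from h import *
plan((518.7,-71.2,62,182.5))"
```

```text
t 19.2 tcp [519.6 -70.1  71.1] psi -177.3 F [ 0.5 -0.2 -2.1] w 9.5 ff 29.9
(518.7, -71.2, 62, 182.5) -> [1.0, -1.0, 9.1] [-0.2, 0.1, 0.2]
```

Call:
{"method": "send_rows", "body": {
  "motion": [
    [1,-1,3,0,0,0],
    [1,-1,6,0,0,0],
    [1,-1,8,0,0,0],
    [1,-1,9,0,0,0],
    [1,-1,9.5,0,0,0],
    [1,-1,10,0,0,0],
    [1,-1,10,0,0,0]
  ]
}}

```text
time_s: 19.95
ee_pos: [0.5183, -0.0712, 0.0623]
tcp_rot: [-0.074, 3.14, -0.006]
ft_force: [-8.3, 1.1, 16.7]
grip_width: 0.108
finger_force: 29.9
```

Call:
{"method": "send_rows", "body": {
  "motion": [
    [0,0,0,0,0,0],
    [0,0,0,0,0,0],
    [0,0,0,0,0,0],
    [0,0,-15,0,0,0],
    [0,0,-50,0,0,0],
    [0,0,-90,0,0,0],
    [0,15,-115,0,0,-2],
    [20,60,-120,0,0,-8]
  ],
  "gripper": -0.4
}}

```text
time_s: 20.75
ee_pos: [0.4993, -0.0141, 0.1845]
tcp_rot: [-0.289, 3.119, -0.012]
ft_force: [1.2, 0.8, 0.3]
grip_width: 0.299
finger_force: 0.0
```

```bash
python3 -c "
from h import *
plan((446.8,148.7,110,201.2))"
```

```text
t 20.8 tcp [499.3 -14.1 184.5] psi -169.4 F [1.2 0.8 0.3] w 26.3 ff 0.0
(446.8, 148.7, 110, 201.2) -> [22.3, 170.3, 72.9] [-0.5, 0.5, -10.6]
```

Call:
{"method": "send_rows", "body": {
  "motion": [
    [5,40,5,-0.5,0.5,-5],
    [10,85,20,-0.5,0.5,-10.5],
    [16,125,45,-0.5,0.5,-10.5],
    [22,160,65,-0.5,0.5,-10.5],
    [22,170,73,-0.5,0.5,-10.5],
    [22,170,73,-0.5,0.5,-10.5],
    [22,170,73,-0.5,0.5,-10.5]
  ],
  "gripper": 0.2
}}

```text
time_s: 21.45
ee_pos: [0.4432, 0.1505, 0.1071]
tcp_rot: [0.577, -3.08, -0.005]
ft_force: [0.1, 0.9, 0.6]
grip_width: 0.603
finger_force: 0.0
```

```bash
python3 -c "
from h import *
plan((446.8,148.6,46.5,201.2))
im=snap('top','t3');snap('side','s6')
cv2.imwrite('pics/t3c.png',cv2.resize(im[178:313,322:442],None,fx=3.3,fy=3.3))"
```

```text
t 21.4 tcp [443.2 150.5 107.1] psi -158.8 F [0.1 0.9 0.6] w 53.0 ff 0.0
(446.8, 148.6, 46.5, 201.2) -> [-3.1, -3.3, 60.6] [0.3, -0.4, 0.0]
```

View pics/t3c.png

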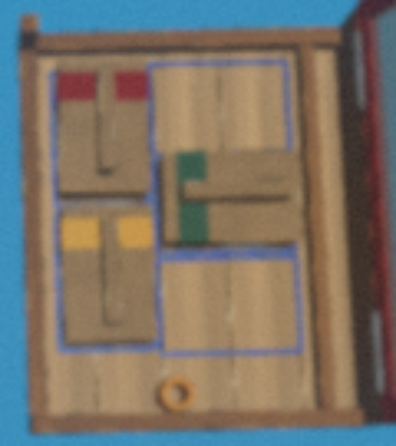

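All three cartons sit in their outlines: red (105,130), orange (108,275), green (232,197) in the crop. Now the probe.

Call:
{"method": "send_rows", "body": {
  "motion": [
    [-3,-3.5,15,0,0,0],
    [-3,-3.5,35,0,0,0],
    [-3,-3.5,50,0,0,0],
    [-3,-3.5,57,0,0,0],
    [-3,-3.5,60.5,0,0,0],
    [-3,-3.5,60.5,0,0,0],
    [-3,-3.5,60.5,0,0,0]
  ]
}}

```text
time_s: 22.25
ee_pos: [0.4465, 0.1488, 0.0468]
tcp_rot: [0.576, -3.081, -0.006]
ft_force: [0.5, -0.1, 1.2]
grip_width: 0.6
finger_force: 0.0
```

```bash
python3 -c "
from h import *
plan((446.8,148.6,46.5,201.2))
c,s=np.cos(np.radians(2.5)),np.sin(np.radians(2.5))
print([ (( (proj('top',[(519.7+c*a*45-s*b*30)/1e3,(-71.2+s*a*45+c*b*30)/1e3,.06]))-[322,178])*3.3).round(0).tolist() for a,b in [(1,0),(-1,0),(0,1),(0,-1)]])
im=cv2.imread('pics/t3.png'); print([(y,im[y,346].tolist()) for y in range(278,288)])"
```

```text
t 22.2 tcp [446.5 148.8  46.8] psi -158.8 F [ 0.5 -0.1  1.2] w 52.8 ff 0.0
(446.8, 148.6, 46.5, 201.2) -> [-0.2, -0.3, 0.3] [0.3, -0.4, -0.0]
[[106.0, 204.0], [109.0, 341.0], [62.0, 273.0], [154.0, 271.0]]
[(278, [94, 122, 146]), (279, [93, 122, 146]), (280, [93, 119, 143]), (281, [82, 104, 125]), (282, [97, 97, 103]), (283, [132, 109, 103]), (284, [143, 121, 120]), (285, [119, 128, 145]), (286, [104, 134, 158]), (287, [99, 129, 154])]
```

Call:
{"method": "send_rows", "body": {
  "motion": [
    [0,0,0,0,0,0],
    [0,0,0,0,0,0],
    [0,0,0,0,0,0],
    [0,0,0,0,0,0],
    [0,0,0,0,0,0],
    [0,0,0,0,0,0]
  ],
  "gripper": -1
}}

```text
time_s: 22.85
ee_pos: [0.4458, 0.1491, 0.0462]
tcp_rot: [0.576, -3.08, -0.006]
ft_force: [-1.0, 0.1, 3.4]
grip_width: 0.291
finger_force: 30.0
```

Call:
{"method": "send_rows", "body": {
  "motion": [
    [0,0,-10,0,0,0],
    [0,0,-30,0,0,0],
    [0,0,-60,0,0,0],
    [0,0,-90,0,0,0],
    [0,0,-110,0,0,0],
    [0,0,-110,0,0,0]
  ]
}}

```text
time_s: 23.45
ee_pos: [0.4489, 0.1489, 0.1594]
tcp_rot: [0.578, -3.086, -0.005]
ft_force: [-0.0, 0.3, -0.8]
grip_width: 0.29
finger_force: 30.0
```

```bash
python3 -c "
from h import *
plan((443,20,155,193),(442.4,-113,155,185))"
```

```text
t 23.4 tcp [448.9 148.9 159.4] psi -158.8 F [-0.   0.3 -0.8] w 25.5 ff 30.0
(443, 20, 155, 193) -> [52.2, -118.1, 4.1] [0.2, -0.1, 8.2]
(442.4, -113, 155, 185) -> [100.8, -241.8, 3.7] [0.2, -0.1, 16.2]
```

Call:
{"method": "send_rows", "body": {
  "motion": [
    [12,-30,4,0,0,3],
    [26,-60,4,0,0,6],
    [40,-90,4,0,0,8],
    [54,-125,4,0,0,10],
    [70,-165,4,0,0,12],
    [86,-205,4,0,0,15],
    [100,-240,4,0,0,16],
    [100,-242,4,0,0,16]
  ]
}}

```text
time_s: 24.25
ee_pos: [0.4404, -0.1166, 0.1506]
tcp_rot: [0.134, -3.129, -0.003]
ft_force: [1.0, 0.8, -0.6]
grip_width: 0.29
finger_force: 30.0
```

Call:
{"method": "send_rows", "body": {
  "motion": [
    [0,0,0,0,0,0],
    [0,0,0,0,0,0],
    [0,0,0,0,0,0]
  ]
}}

```text
time_s: 24.55
ee_pos: [0.4407, -0.1116, 0.151]
tcp_rot: [0.145, -3.128, -0.005]
ft_force: [0.0, 1.1, -0.5]
grip_width: 0.291
finger_force: 30.0
```

```bash
python3 -c "
from h import *
plan((441.4,-115.2,116,185))"
```

```text
t 24.6 tcp [ 440.7 -111.6  151. ] psi -174.7 F [ 0.   1.1 -0.5] w 25.6 ff 30.0
(441.4, -115.2, 116, 185) -> [-0.7, -3.8, 35.0] [0.2, -0.6, 0.3]
```

Call:
{"method": "send_rows", "body": {
  "motion": [
    [-0.5,-4,10,0,-0.5,0],
    [-0.5,-4,25,0,-0.5,0],
    [-0.5,-4,35,0,-0.5,0],
    [-0.5,-4,35,0,-0.5,0],
    [-0.5,-4,35,0,-0.5,0],
    [-0.5,-4,35,0,-0.5,0]
  ]
}}

```text
time_s: 25.15
ee_pos: [0.4419, -0.1168, 0.117]
tcp_rot: [-0.143, 3.138, 0.004]
ft_force: [-0.3, 0.2, 0.1]
grip_width: 0.293
finger_force: 30.0
```

```bash
python3 -c "
from h import *
plan((441.4,-115.2,100,185))
im=snap('side','s7'); 
cv2.imwrite('pics/s7c.png',cv2.resize(im[170:290,320:440],None,fx=5,fy=5))
print([ (n,((proj('side',p)-[320,170])*5).round(0)) for n,p in dict(vial=(.4424,-.1151,.066),tip=(.4424,-.1151,.074)).items()])"
```

```text
t 25.1 tcp [ 441.9 -116.8  117. ] psi -174.8 F [-0.3  0.2  0.1] w 25.8 ff 30.0
(441.4, -115.2, 100, 185) -> [0.4, 1.6, 17.0] [0.2, 0.0, 0.2]
[('vial', array([274., 315.])), ('tip', array([275., 302.]))]
```

View pics/s7c.png

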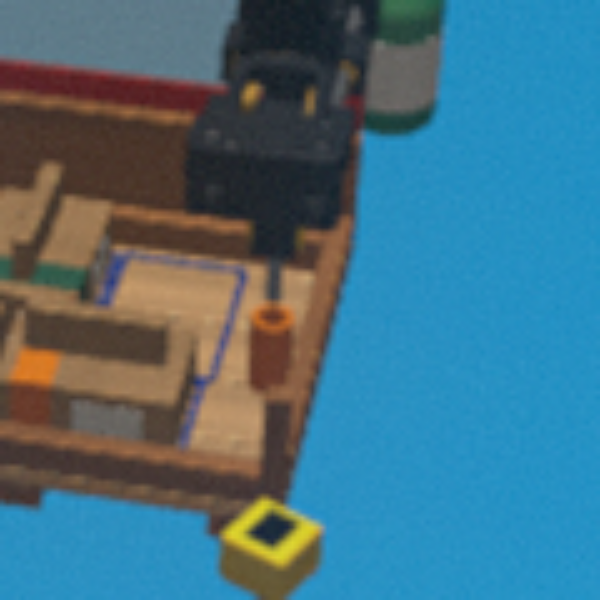

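The rod tip (275,302) hangs directly over the vial mouth (272,315), as predicted. I'll lower it slowly.

Call:
{"method": "send_rows", "body": {
  "motion": [
    [0.5,1.5,2,0,0,0],
    [0.5,1.5,4,0,0,0],
    [0.5,1.5,8,0,0,0],
    [0.5,1.5,12,0,0,0],
    [0.5,1.5,16,0,0,0],
    [0.5,1.5,20,0,0,0],
    [0.5,1.5,20,0,0,0]
  ]
}}

```text
time_s: 25.9
ee_pos: [0.4404, -0.1152, 0.0957]
tcp_rot: [0.142, -3.137, -0.006]
ft_force: [-0.4, -0.4, -0.3]
grip_width: 0.291
finger_force: 30.0
```

Call:
{"method": "send_rows", "body": {
  "motion": [
    [0,0,5,0,0,0],
    [0,0,11,0,0,0],
    [0,0,17,0,0,0],
    [0,0,22,0,0,0],
    [0,0,25,0,0,0],
    [0,0,26,0,0,0],
    [0,0,26,0,0,0]
  ]
}}

```text
time_s: 26.6
ee_pos: [0.4408, -0.1153, 0.0703]
tcp_rot: [0.142, -3.138, -0.005]
ft_force: [0.0, -0.5, 0.3]
grip_width: 0.289
finger_force: 30.0
```

Call:
{"method": "send_rows", "body": {
  "motion": [
    [0,0,1,0,0,0],
    [0,0,2,0,0,0],
    [0,0,2.5,0,0,0],
    [0,0,2.5,0,0,0]
  ]
}}

```text
time_s: 27.0
ee_pos: [0.441, -0.1154, 0.0683]
tcp_rot: [0.142, -3.138, -0.005]
ft_force: [-0.9, 0.1, 3.7]
grip_width: 0.292
finger_force: 30.0
```

Call:
{"method": "send_rows", "body": {
  "motion": [
    [0,0,0.5,0,0,0],
    [0,0,1,0,0,0],
    [0,0,1,0,0,0]
  ]
}}

```text
time_s: 27.3
ee_pos: [0.441, -0.1154, 0.0682]
tcp_rot: [0.143, -3.138, -0.005]
ft_force: [-5.6, 2.4, 15.1]
grip_width: 0.29
finger_force: 30.0
```

Seated (15 N, head on the rim). I'll release, rise, and work out the cover path.

Call:
{"method": "send_rows", "body": {
  "motion": [
    [0,0,0,0,0,0],
    [0,0,0,0,0,0],
    [0,0,0,0,0,0],
    [0,0,-10,0,0,0],
    [0,0,-40,0,0,0],
    [0,0,-80,0,0,0],
    [0,0,-120,0,0,0],
    [40,0,-160,0,0,0]
  ],
  "gripper": 0
}}

```text
time_s: 28.1
ee_pos: [0.4076, -0.1195, 0.2255]
tcp_rot: [-0.144, 3.136, 0.002]
ft_force: [-0.1, -2.5, 1.3]
grip_width: 0.499
finger_force: 0.0
```

```bash
cat >> h.py <<'E'
CY=np.radians(2.5); CO=np.array([555.2,-130.2])
def case(x,y,z):
    return np.array([CO[0]+np.cos(CY)*x-np.sin(CY)*y, CO[1]+np.sin(CY)*x+np.cos(CY)*y, z])
def tip(deg,xc=-80,r=205):
    t=np.radians(deg); y=-109+r*np.cos(t)-4*np.sin(t)-9; z=96+r*np.sin(t)+4*np.cos(t)
    return (*case(xc,y,z).round(1),92.5)
E
python3 - <<'E'
from h import *
im=snap('side','s8'); snap('top','t4')
for d in (90,94,97.4,100,104):
    t=np.radians(d); print(d,[proj('side',case(x,-109+220*np.cos(t),96+220*np.sin(t))/1000).round(0).tolist()+proj('top',case(x,-109+220*np.cos(t),96+220*np.sin(t))/1000).round(0).tolist() for x in(-135,135)])
print('hinge',[proj('side',case(x,-109,96)/1000).round(0) for x in(-135,135)])
print('bottle',onz('top',(529,302),.13)*1000)
plan((340,-115,380,150),(340,-310,380,110),tuple(case(-80,-180,380))+(92.5,))
cv2.imwrite('pics/s8c.png',cv2.resize(im[90:290,240:420],None,fx=3,fy=3))
E
```

```text
90 [[399.0, 118.0, 478.0, 304.0], [290.0, 107.0, 466.0, 140.0]]
94 [[400.0, 115.0, 487.0, 304.0], [291.0, 104.0, 475.0, 140.0]]
97.4 [[401.0, 113.0, 495.0, 303.0], [293.0, 103.0, 483.0, 140.0]]
100 [[402.0, 112.0, 501.0, 303.0], [294.0, 101.0, 489.0, 140.0]]
104 [[402.0, 111.0, 510.0, 303.0], [296.0, 100.0, 497.0, 141.0]]
hinge [array([393., 196.]), array([293., 183.])]
bottle [ 438.59256552 -410.10108035  130.        ]
t 28.2 tcp [ 406.3 -120.3  228.4] psi -174.8 F [ 1.3 -0.7  0.1] w 44.0 ff 0.0
(340, -115, 380, 150) -> [64.5, 10.8, -152.1] [-0.1, 0.5, 35.2]
(340, -310, 380, 110) -> [82.1, -183.4, -151.5] [0.1, 0.5, 75.2]
(np.float64(483.1276319992119), np.float64(-313.5182308739613), np.float64(380.0), 92.5) -> [-60.1, -199.9, -150.4] [0.2, 0.5, 92.7]
```

View pics/s8c.png

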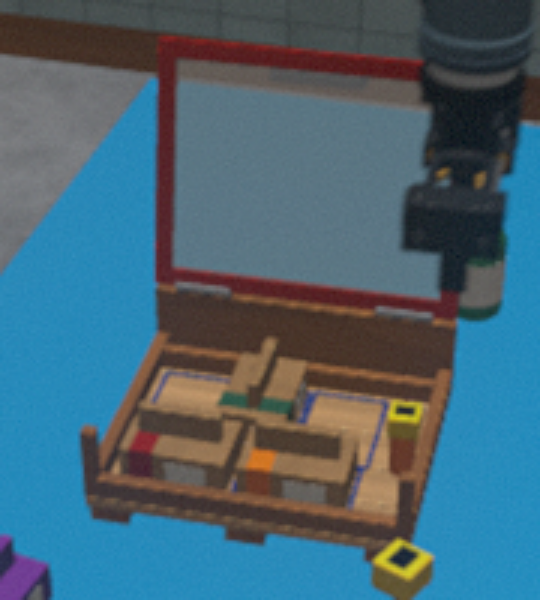

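The probe's head rests on the vial (crop px (405,420)), the cartons are in place, and the cover matches the model at about 97°. Going around behind the cover.

Call:
{"method": "send_rows", "body": {
  "motion": [
    [20,0,-45,0,0,8],
    [45,5,-90,0,0,16],
    [65,10,-135,0,0,24],
    [65,10,-152,0,0,32],
    [68,-25,-152,0,0,40],
    [72,-65,-152,0,0,48],
    [75,-105,-152,0,0,56],
    [78,-140,-152,0,0,64]
  ],
  "gripper": -1
}}

```text
time_s: 29.0
ee_pos: [0.3405, -0.2676, 0.3735]
tcp_rot: [-1.55, -2.73, -0.004]
ft_force: [0.9, 0.6, 0.4]
grip_width: 0.004
finger_force: 0.0
```

```bash
python3 -c "
from h import *
plan((340,-325,380,105),tuple(case(-80,-190,380).round(1))+(92.5,),tuple(case(-80,-190,300).round(1))+(92.5,))"
```

```text
t 29.0 tcp [ 340.5 -267.6  373.5] psi 120.8 F [0.9 0.6 0.4] w 0.4 ff 0.0
(340, -325, 380, 105) -> [-49.0, -29.9, -6.7] [0.0, -0.2, 15.8]
(np.float64(483.6), np.float64(-323.5), np.float64(380.0), 92.5) -> [-121.3, 94.2, -6.8] [0.0, -0.2, 28.3]
(np.float64(483.6), np.float64(-323.5), np.float64(300.0), 92.5) -> [-121.6, 94.1, 73.2] [0.0, -0.2, 28.3]
```

Call:
{"method": "send_rows", "body": {
  "motion": [
    [-40,-25,-7,0,0,8],
    [-49,-30,-7,0,0,16],
    [-73,10,-7,0,0,23],
    [-97,52,-7,0,0,28],
    [-121,94,-7,0,0,28.3],
    [-121,94,-7,0,0,28.3],
    [-121,94,-7,0,0,28.3],
    [-121,94,-7,0,0,28.3]
  ]
}}

```text
time_s: 29.8
ee_pos: [0.4833, -0.3207, 0.3804]
tcp_rot: [-2.162, -2.274, -0.003]
ft_force: [-0.2, 0.6, 0.3]
grip_width: 0.004
finger_force: 0.0
```

```bash
python3 -c "
from h import *
plan(tuple(case(-80,-190,296).round(1))+(92.5,))"
```

```text
t 29.8 tcp [ 483.3 -320.7  380.4] psi 92.9 F [-0.2  0.6  0.3] w 0.3 ff 0.0
(np.float64(483.6), np.float64(-323.5), np.float64(296.0), 92.5) -> [-3.1, 0.3, 84.3] [-0.1, -0.2, 0.4]
```

Call:
{"method": "send_rows", "body": {
  "motion": [
    [-3,0,20,0,0,0.5],
    [-3,0,50,0,0,0.5],
    [-3,0,75,0,0,0.5],
    [-3,0,84,0,0,0.5],
    [-3,0,84,0,0,0.5],
    [-3,0,84,0,0,0.5]
  ]
}}

```text
time_s: 30.4
ee_pos: [0.4839, -0.3241, 0.2984]
tcp_rot: [-2.175, -2.266, -0.003]
ft_force: [0.1, 0.1, -0.4]
grip_width: 0.003
finger_force: 0.0
```

```bash
python3 -c "
from h import *
plan(*[tip(d) for d in (97,94,91,88,85,82,79,76)])
im=snap('side','s9');cv2.imwrite('pics/s9c.png',cv2.resize(im[60:290,230:430],None,fx=2.5,fy=2.5))"
```

```text
t 30.4 tcp [ 483.9 -324.1  298.4] psi 92.4 F [ 0.1  0.1 -0.4] w 0.3 ff 0.0
(np.float64(481.7), np.float64(-280.5), np.float64(299.0), 92.5) -> [43.7, -0.4, -0.5] [0.1, -0.1, -0.1]
(np.float64(481.2), np.float64(-269.9), np.float64(300.2), 92.5) -> [54.3, -0.5, -1.7] [0.1, -0.1, -0.1]
(np.float64(480.8), np.float64(-259.1), np.float64(300.9), 92.5) -> [65.1, -0.5, -2.4] [0.1, -0.1, -0.1]
(np.float64(480.3), np.float64(-248.4), np.float64(301.0), 92.5) -> [75.8, -0.5, -2.5] [0.1, -0.1, -0.1]
(np.float64(479.8), np.float64(-237.7), np.float64(300.6), 92.5) -> [86.5, -0.6, -2.1] [0.1, -0.1, -0.1]
(np.float64(479.4), np.float64(-227.0), np.float64(299.6), 92.5) -> [97.2, -0.5, -1.1] [0.1, -0.1, -0.1]
(np.float64(478.9), np.float64(-216.4), np.float64(298.0), 92.5) -> [107.8, -0.6, 0.6] [0.1, -0.1, -0.1]
(np.float64(478.4), np.float64(-205.9), np.float64(295.9), 92.5) -> [118.4, -0.7, 2.7] [0.1, -0.1, -0.1]
```

View pics/s9c.png

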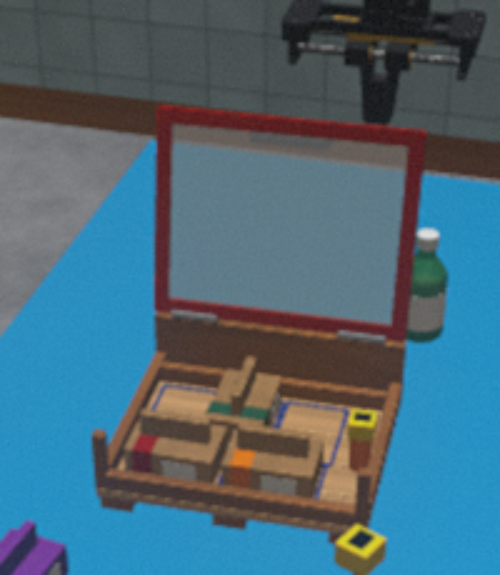

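The finger is behind the cover's upper edge (crop px (377,120)). Pushing forward.

Call:
{"method": "send_rows", "body": {
  "motion": [
    [20,0,0,0,0,0],
    [35,0,0,0,0,0],
    [44,0,-0.5,0,0,0],
    [54,-0.5,-1.5,0,0,0],
    [65,-0.5,-2.5,0,0,0],
    [76,-0.5,-2.5,0,0,0],
    [87,-0.5,-2,0,0,0],
    [97,-0.5,-1,0,0,0]
  ]
}}

```text
time_s: 31.25
ee_pos: [0.4793, -0.2257, 0.2979]
tcp_rot: [-2.173, -2.265, -0.003]
ft_force: [-0.3, -2.5, 1.2]
grip_width: 0.006
finger_force: 1.0
```

```bash
python3 -c "
from h import *
im=snap('side','s10');cv2.imwrite('pics/s10c.png',cv2.resize(im[60:290,230:430],None,fx=2.5,fy=2.5))
plan(*[tip(d) for d in (82,78,74,70,66,62,58,54,50)])"
```

```text
t 31.3 tcp [ 479.2 -224.3  297.7] psi 92.4 F [ 1.  -0.4  0.7] w 0.3 ff 0.5
(np.float64(479.4), np.float64(-227.0), np.float64(299.6), 92.5) -> [-2.7, 0.1, -1.9] [-0.1, -0.3, -0.1]
(np.float64(478.7), np.float64(-212.9), np.float64(297.4), 92.5) -> [11.4, -0.0, 0.3] [-0.1, -0.3, -0.1]
(np.float64(478.1), np.float64(-199.0), np.float64(294.2), 92.5) -> [25.3, -0.0, 3.6] [-0.1, -0.3, -0.1]
(np.float64(477.5), np.float64(-185.3), np.float64(290.0), 92.5) -> [39.0, -0.0, 7.9] [-0.1, -0.3, -0.1]
(np.float64(476.9), np.float64(-171.9), np.float64(284.9), 92.5) -> [52.4, -0.1, 13.0] [-0.1, -0.3, -0.1]
(np.float64(476.4), np.float64(-159.0), np.float64(278.9), 92.5) -> [65.3, 0.0, 19.1] [-0.1, -0.3, -0.1]
(np.float64(475.8), np.float64(-146.4), np.float64(272.0), 92.5) -> [77.9, -0.1, 26.0] [-0.1, -0.3, -0.1]
(np.float64(475.3), np.float64(-134.4), np.float64(264.2), 92.5) -> [89.8, -0.0, 33.9] [-0.1, -0.3, -0.1]
(np.float64(474.8), np.float64(-123.0), np.float64(255.6), 92.5) -> [101.2, -0.0, 42.5] [-0.1, -0.3, -0.1]
```

View pics/s10c.png

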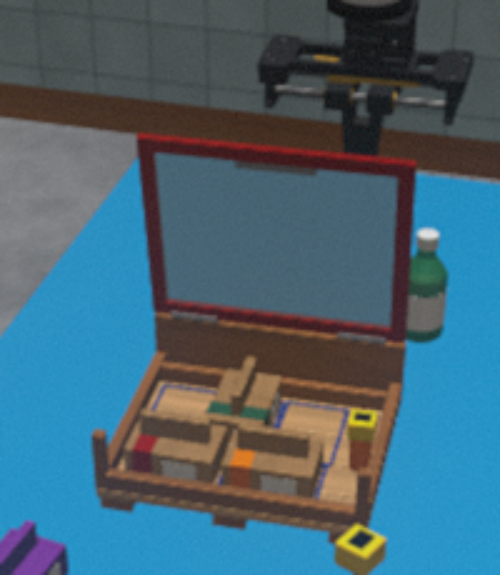

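The cover is tilting forward as planned, with the finger on its back at (360,140). I'll continue.

Call:
{"method": "send_rows", "body": {
  "motion": [
    [11,0,0,0,0,0],
    [25,0,3.5,0,0,0],
    [39,0,8,0,0,0],
    [52,0,13,0,0,0],
    [65,0,19,0,0,0],
    [78,0,26,0,0,0],
    [90,0,34,0,0,0],
    [101,0,42,0,0,0]
  ]
}}

```text
time_s: 32.1
ee_pos: [0.475, -0.1243, 0.2555]
tcp_rot: [-2.172, -2.265, -0.003]
ft_force: [-0.7, -0.9, 1.4]
grip_width: 0.005
finger_force: 0.8
```

```bash
python3 -c "
from h import *
plan(*[tip(d) for d in (50,47,44,41,38,35,32,29,26,23)])"
```

```text
t 32.1 tcp [ 475.  -124.3  255.5] psi 92.4 F [-0.7 -0.9  1.4] w 0.4 ff 0.8
(np.float64(474.8), np.float64(-123.0), np.float64(255.6), 92.5) -> [1.3, -0.2, -0.1] [-0.0, -0.2, -0.1]
(np.float64(474.5), np.float64(-114.8), np.float64(248.7), 92.5) -> [9.5, -0.1, 6.8] [-0.0, -0.2, -0.1]
(np.float64(474.1), np.float64(-107.0), np.float64(241.3), 92.5) -> [17.3, -0.2, 14.2] [-0.0, -0.2, -0.1]
(np.float64(473.8), np.float64(-99.6), np.float64(233.5), 92.5) -> [24.6, -0.2, 22.0] [-0.0, -0.2, -0.1]
(np.float64(473.5), np.float64(-92.6), np.float64(225.4), 92.5) -> [31.6, -0.2, 30.2] [-0.0, -0.2, -0.1]
(np.float64(473.2), np.float64(-86.1), np.float64(216.9), 92.5) -> [38.1, -0.2, 38.7] [-0.0, -0.2, -0.1]
(np.float64(472.9), np.float64(-80.0), np.float64(208.0), 92.5) -> [44.2, -0.2, 47.6] [-0.0, -0.2, -0.1]
(np.float64(472.7), np.float64(-74.4), np.float64(198.9), 92.5) -> [49.7, -0.2, 56.7] [-0.0, -0.2, -0.1]
(np.float64(472.5), np.float64(-69.3), np.float64(189.5), 92.5) -> [54.8, -0.2, 66.2] [-0.0, -0.2, -0.1]
(np.float64(472.3), np.float64(-64.6), np.float64(179.8), 92.5) -> [59.5, -0.2, 75.9] [-0.0, -0.2, -0.1]
```

Call:
{"method": "send_rows", "body": {
  "motion": [
    [9.5,0,7,0,0,0],
    [17,0,14,0,0,0],
    [24.5,0,22,0,0,0],
    [31.5,0,30,0,0,0],
    [38,0,38.5,0,0,0],
    [44,0,47.5,0,0,0],
    [49.5,0,56.5,0,0,0],
    [55,0,66,0,0,0]
  ]
}}

```text
time_s: 32.9
ee_pos: [0.4729, -0.0699, 0.1897]
tcp_rot: [-2.173, -2.265, -0.003]
ft_force: [-0.8, -0.8, 1.5]
grip_width: 0.0
finger_force: 0.6
```

```bash
python3 -c "
from h import *
plan(*[tip(d) for d in (26,24,22,20,18,16,14,12,10)])"
```

```text
t 32.9 tcp [472.9 -69.9 189.7] psi 92.4 F [-0.8 -0.8  1.5] w 0.0 ff 0.6
(np.float64(472.5), np.float64(-69.3), np.float64(189.5), 92.5) -> [0.7, -0.3, 0.2] [-0.0, -0.2, -0.1]
(np.float64(472.3), np.float64(-66.1), np.float64(183.0), 92.5) -> [3.8, -0.4, 6.7] [-0.0, -0.2, -0.1]
(np.float64(472.2), np.float64(-63.2), np.float64(176.5), 92.5) -> [6.7, -0.4, 13.2] [-0.0, -0.2, -0.1]
(np.float64(472.1), np.float64(-60.5), np.float64(169.9), 92.5) -> [9.4, -0.4, 19.8] [-0.0, -0.2, -0.1]
(np.float64(472.0), np.float64(-58.0), np.float64(163.2), 92.5) -> [11.9, -0.3, 26.5] [-0.0, -0.2, -0.1]
(np.float64(471.9), np.float64(-55.8), np.float64(156.4), 92.5) -> [14.1, -0.4, 33.3] [-0.0, -0.2, -0.1]
(np.float64(471.8), np.float64(-53.8), np.float64(149.5), 92.5) -> [16.0, -0.4, 40.2] [-0.0, -0.2, -0.1]
(np.float64(471.7), np.float64(-52.1), np.float64(142.5), 92.5) -> [17.7, -0.4, 47.2] [-0.0, -0.2, -0.1]
(np.float64(471.6), np.float64(-50.6), np.float64(135.5), 92.5) -> [19.2, -0.4, 54.3] [-0.0, -0.2, -0.1]
```

Call:
{"method": "send_rows", "body": {
  "motion": [
    [4,0,6.5,0,0,0],
    [6.5,0,13,0,0,0],
    [9.5,0,20,0,0,0],
    [12,0,26.5,0,0,0],
    [14,0,33,0,0,0],
    [16,0,40,0,0,0],
    [17.5,0,46,0,0,0],
    [19,0,52,0,0,0]
  ]
}}

```text
time_s: 33.7
ee_pos: [0.472, -0.0512, 0.138]
tcp_rot: [-2.173, -2.265, -0.003]
ft_force: [-0.6, -0.6, 1.3]
grip_width: 0.005
finger_force: 0.5
```

```bash
python3 -c "
from h import *
plan(*[tip(d) for d in (10,6,3,1,0)])
im=snap('side','s11');cv2.imwrite('pics/s11c.png',cv2.resize(im[100:290,230:430],None,fx=3,fy=3))"
```

```text
t 33.7 tcp [472.  -51.2 138. ] psi 92.4 F [-0.6 -0.6  1.3] w 0.4 ff 0.5
(np.float64(471.6), np.float64(-50.6), np.float64(135.5), 92.5) -> [0.6, -0.4, 2.5] [-0.0, -0.2, -0.1]
(np.float64(471.5), np.float64(-48.3), np.float64(121.4), 92.5) -> [2.8, -0.4, 16.6] [-0.0, -0.2, -0.1]
(np.float64(471.5), np.float64(-47.3), np.float64(110.7), 92.5) -> [3.8, -0.3, 27.3] [-0.0, -0.2, -0.1]
(np.float64(471.5), np.float64(-46.9), np.float64(103.6), 92.5) -> [4.2, -0.3, 34.4] [-0.0, -0.2, -0.1]
(np.float64(471.5), np.float64(-46.8), np.float64(100.0), 92.5) -> [4.3, -0.3, 38.0] [-0.0, -0.2, -0.1]
```

View pics/s11c.png

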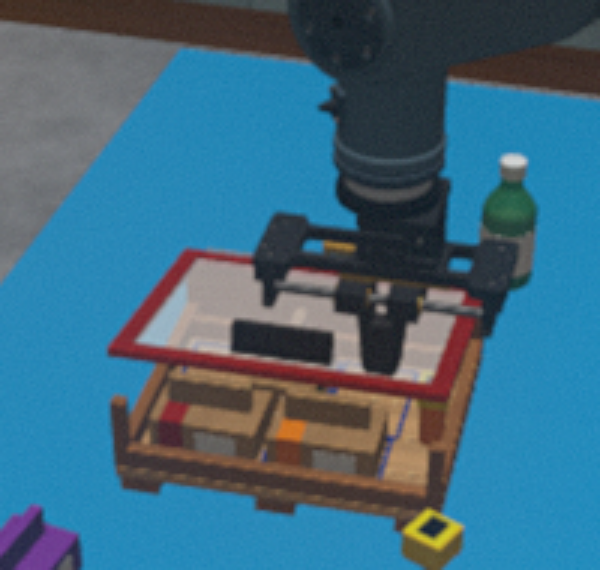

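The cover is nearly closed, with the finger on its frame side at (380,360) and the cartons in place beneath. I'll do the final slow lowering.

Call:
{"method": "send_rows", "body": {
  "motion": [
    [0.5,0,5,0,0,0],
    [1,0,10,0,0,0],
    [2,0,15,0,0,0],
    [2.5,0,19,0,0,0],
    [3,0,23,0,0,0],
    [3.5,0,26,0,0,0],
    [3.5,0,29,0,0,0],
    [4,0,31,0,0,0]
  ]
}}

```text
time_s: 34.55
ee_pos: [0.4717, -0.0472, 0.1072]
tcp_rot: [-2.173, -2.265, -0.003]
ft_force: [0.5, -0.7, 0.6]
grip_width: 0.004
finger_force: 0.5
```

Call:
{"method": "send_rows", "body": {
  "motion": [
    [0,0,1.5,0,0,0],
    [0,0,3,0,0,0],
    [0,0,4,0,0,0],
    [0,0,5,0,0,0],
    [0,0,6,0,0,0],
    [0,0,6,0,0,0]
  ]
}}

```text
time_s: 35.15
ee_pos: [0.4717, -0.0471, 0.1014]
tcp_rot: [-2.173, -2.265, -0.003]
ft_force: [0.2, 0.2, -0.2]
grip_width: 0.008
finger_force: 0.0
```

Call:
{"method": "send_rows", "body": {
  "motion": [
    [0,0,0.5,0,0,0],
    [0,0,1,0,0,0],
    [0,0,1.5,0,0,0],
    [0,0,2,0,0,0],
    [0,0,2,0,0,0]
  ]
}}

```text
time_s: 35.65
ee_pos: [0.4718, -0.0472, 0.1003]
tcp_rot: [-2.173, -2.265, -0.003]
ft_force: [-4.9, 1.1, 9.6]
grip_width: 0.007
finger_force: 4.8
```

Call:
{"method": "send_rows", "body": {
  "motion": [
    [0,0,0.5,0,0,0],
    [0,0,0.5,0,0,0],
    [0,0,-10,0,0,0],
    [0,0,-40,0,0,0],
    [0,0,-80,0,0,0],
    [0,-40,-120,0,0,0],
    [0,-85,-140,0,0,0],
    [0,-130,-140,0,0,0]
  ]
}}

```text
time_s: 36.45
ee_pos: [0.3426, -0.0538, 0.2428]
tcp_rot: [2.171, 2.266, 0.005]
ft_force: [-0.8, -0.7, 0.8]
grip_width: 0.006
finger_force: 0.0
```

```bash
python3 -c "
from h import *
im=snap('side','s12');cv2.imwrite('pics/s12c.png',cv2.resize(im[140:430,180:430],None,fx=2,fy=2))
print([((proj('side',case(x,111,96)/1000)-[180,140])*2).round(0).tolist() for x in(-135,135)])
plan()"
```

```text
[[396.0, 215.0], [174.0, 181.0]]
t 36.5 tcp [335.4 -51.8 240.8] psi 92.5 F [-2.5  2.6 -2.2] w 0.6 ff 0.0
```

View pics/s12c.png

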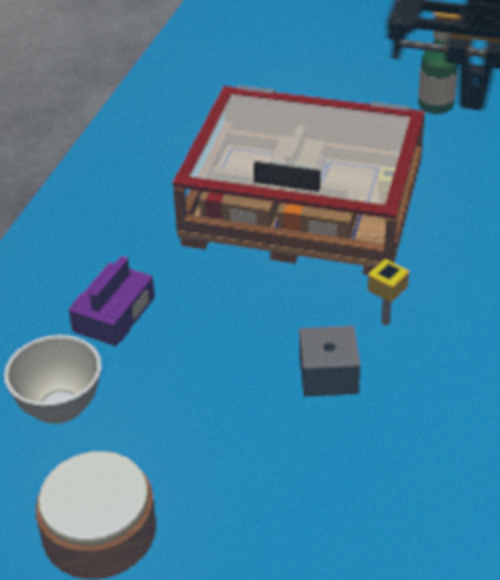

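The cover is level on the posts, with its free edge at (180,183) to (393,210) in the crop as predicted. The cartons and probe are inside and the bystanders are untouched, so I'm handing in.

```bash
python3 -c "
from station import close_job
print(close_job())"
```

```text
the job is handed in; nothing more can be done
None
```

The job is handed in at about 36 s of the 210 s limit: the order's three cartons (green, red, orange) each sit in an outline to about a millimetre, the smaller probe rests on the vial's rim, the cover is closed on its posts, and the bowl, cheese box and bottle were left alone.

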